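# Fill the bag-foot box under the spout

## Robot

A 7-joint arm with a two-finger parallel gripper is mounted at the origin on the work surface. World frame = base frame: x ahead of the robot, y to its left, z up, the work surface at z = 0. Lengths are in m, angles in rad, forces in N, time in s.
With the tool pointing down it reaches from about 0.4 to 0.85 m from the base axis. Payload 10.4 kg.
Tool frame: the origin (TCP) lies midway between the tips of the shut fingers; the grasp point (between the pads) lies manip.pinch_z behind it (manip.pinch_z is the distance from the TCP to the grasp point, in m); z points along the fingers, y is the direction in which the jaws open and shut (so a half turn about z gives the same grasp; the last joint's range is limited). The gripper opens to 85 mm and grips with 20 to 120 N. Pads are 22 mm wide; open, the fingers measure 114 mm over their backs; the gripper's body (76 mm by 85 mm) begins 54 mm behind the grasp point. The pads swing forward as they close: fully open they stand 13 mm farther back than shut.
Start: joints at [1.286, 0.332, -0.065, 1.46, 0.022, 1.35, -0.088], TCP at [0.162, -0.604, 0.231] pointing down, gripper open.
Joint ranges: [-2.6, 2.6], [-0.5, 2.12], [-1.47, 1.34], [0.16, 2.42], [-1.27, 4.41], [0.06, 2.06], [-2.6, 2.6]. Speed limits (rad/s): [2.22, 2.22, 2.79, 2.79, 3.14, 3.14, 3.14].

## Interface

Orientations are given as a unit quaternion [x, y, z, w].
In Python, from workcell import manip gives the robot as it stands.
- The arm moves only by the shell command python3 -m handwheel 'ROWS' [FORCE]. ROWS is JSON, a list that holds one entry, the list of rows, each a list of 7 numbers: the shift along the tool's x, y, z in m, then the turn, a rotation vector about the tool's x, y, z in rad, then the finger opening in m, from 0 to 0.0854. In form: [[[tx, ty, tz, ax, ay, az, claw], ...]]. A call has 1 to 8 rows; each row is the pose to reach, as a shift and turn from the pose commanded when the call began, along the tool's axes at that moment; what a row does not reach only later rows make up. A row lasts 1/8 s, in which the tool goes at most 62.5 mm and 10.7 degrees, less where a joint would pass 70% of its speed; a pose out of reach is approached as far as the arm can. A call with a gripper value outside its range is refused whole. The fingers move at their own pace and stop on an object; FORCE is the grip in N (left out, the last holds). Time passes only in rows, so rows that repeat a pose let the fingers close. It gives the time, the measured TCP pose, the force and the opening at its end, in the units of the state.
- manip.get_obs(): the state, without advancing time (a new reading comes with each control period).
- manip.camera(name): name is "side" or "top"; returns the picture (384x512x3 uint8, blue, green, red); there is no depth.
- manip.calibration(name): a dict with "fx", "fy", "cx", "cy" (pixels), "k1" (the pictures are not rectified: a ray, as slopes to the right and down, at radius r is drawn at 1 + k1 r^2 times it, then the intrinsics apply), "view" (4x4, takes a point from world to camera coordinates). Camera axes: x right, y up, looking along -z (the intrinsics and any distortion apply to the point x, -y, -z); pixel columns grow to the right and rows downward; lengths in m; the calibration is good to about 2 mm. A picture is of the moment at which its call begins. calibration takes no time and is no camera call.
- manip.hand_in(): hands the job in, once; it reports no verdict.
The state is a dict: "clock": time; "joint_pos": joint angles; "joint_velocities": joint speeds; "tau": joint torques, N m; "position": TCP position; "ee_rot": TCP orientation; "ft_force": force on the tool from outside, world axes, zero at the start; "torque": the same for the moment, N m; "grip_width": opening from 0.0 (shut) to 1.0 (fully open).
Only numpy, scipy, OpenCV 4.12 (cv2) and the standard library are available. Lean on these libraries where they do the work, as an engineer would, in place of code of your own. Each camera call takes 0.05 s, during which the arm holds its last target.

## Task

Gently push the wooden receiving box along its rail, past the spring catch, until it is fully home against the stop under the funnel. Then take the scoop and tip all four brass studs through the funnel into the box, and set the empty scoop back down upright on the bench, leaving the box home and the other things on the bench where they are.

Things in the scene. Friction and masses are not known exactly. Their poses are not given: they have to be found in the camera images.
- stand: Steel filling stand fixed to the bench. Origin on the bench under the spout's axis; +x is the way the box is pushed, z up. Base plate x -215 to +95 mm, y +-60, 6 mm thick, with a slide rail along x. Above it a flat deck carries the funnel. A rubber stop (x +46 to +60 mm) ends the box's travel; posts 12 mm square at x +72, y +-62 carry the deck.
- deck_edge (a point): Middle of the deck's edge at the back (stand -x, where the box comes in), underside, 140 mm above the bench; axes as the stand. The deck is 6 mm thick, 140 mm wide (y), 143 mm long: x -65 to +78 mm in the stand. Below it the spout, outer diameter 70 mm, ends 85 mm above the bench.
- catch_ball (a point): Sprung steel ball 12 mm across beside the rail at stand x +10, y -60 mm, 35 mm above the bench; its housing reaches to y -92 and 48 mm high. Axes as the stand. It only yields to the box's nub.
- funnel_mouth (a point): Centre of the funnel's round mouth, inner diameter 114 mm, outer 120 mm, 205 mm above the bench; it narrows to a 64 mm hole. Axes as the stand.
- carriage (a joint): Travel of the receiving box along its rail, m, in the stand's +x: 0 = far back, 0.12 = fully home against the stop; the box's centre is at stand x = joint - 0.12. It drags with 1.5 N. From 0.10 to 0.11 its nub rides over the sprung ball: about 5 N more if slow, brief peaks near 16 N at 30 mm/s; past that the ball helps it on and holds it.
- box_end (a point): Middle of the box's outer end face at its back (-x in the stand), where it is pushed, 46 mm above the bench; axes as the stand (outward is -x). Face 90 mm wide, 21 to 71 mm high. When home it lies 20 mm in under the deck's edge: a straight-down tool does not fit; lean it back about 40 degrees, fingers pointing forward and down.
- box_floor (a point): Centre of the receiving box's inner floor, 26 mm above the bench; axes as the stand. Open wooden box 90 x 90 x 50 mm, walls 5 mm, inner 80 x 80 x 45 mm.
- scoop: Loose open-fronted steel scoop, 110 mm long (x), 70 mm wide (y), 160 g, standing flat. Origin at the centre of its underside, +x towards the open nose, z up. Floor 3 mm, side and back walls 33 mm high. An upright wooden grip stands over its back half. Studs slide off its floor when the nose points 26 to 36 degrees down or more, depending on friction.
- scoop_grip (a point): Centre of the scoop's wooden grip, 46 mm (scoop x) x 13 mm (y) x 52 mm (z, 45 to 97 mm above the underside); at x -34, y 0, z 71 mm in the scoop. Pinch it across its 13 mm. Axes as the scoop.
- scoop_lip (a point): Middle of the scoop's nose edge (scoop x +55, z 3 mm). Axes as the scoop.
- stud1: Domed brass bag foot, 18 mm across, 11 mm high, 15 g, lying in the scoop at the start. Origin at the centre of its flat underside, z towards the dome.
- stud2: Domed brass bag foot, 18 mm across, 11 mm high, 15 g, lying in the scoop at the start. Origin at the centre of its flat underside, z towards the dome.
- stud3: Domed brass bag foot, 18 mm across, 11 mm high, 15 g, lying in the scoop at the start. Origin at the centre of its flat underside, z towards the dome.
- stud4: Domed brass bag foot, 18 mm across, 11 mm high, 15 g, lying in the scoop at the start. Origin at the centre of its flat underside, z towards the dome.
- glue_can: Bystander: closed metal can, 66 mm across, 95 mm high; origin under its centre.
- thread_cone: Bystander: cone of thread, 68 mm across, 100 mm high; origin under its centre.
- wax_jar: Bystander: jar, 64 mm across, 70 mm high; origin under its centre.
- last: Bystander: wooden shoe last about 230 mm long (x), 75 mm wide, 100 mm high; origin under its middle.
- pincers: Bystander: pincers 190 mm long lying along x, 16 mm high.
There are look-alikes about, which are no part of the job. What is shaped like the scoop but purple or red is not meant.

How it is judged:
On the way, in this order (a step that is already met when the one before it is completed fails the run):
1. the box is pushed fully home under the spout, with the studs still in the scoop (value of joint carriage above 0.116 m and distance between each of stud1, stud2, stud3, stud4 and scoop below 0.06 m), for 0.2 s.
2. the scoop is lifted and tipped over the funnel (value of joint carriage above 0.116 m and angle between scoop's own z axis and vertical above 0.45 rad and horizontal distance between scoop_lip and funnel_mouth below 0.075 m and height (world z) of scoop above 0.16 m), for 0.1 s.
3. all four studs lie in the box, which is still home (value of joint carriage above 0.116 m and x of stud1 in the frame of box_floor between -0.042 and 0.042 m and y of stud1 in the frame of box_floor between -0.042 and 0.042 m and z of stud1 in the frame of box_floor between -0.006 and 0.045 m and x of stud2 in the frame of box_floor between -0.042 and 0.042 m and y of stud2 in the frame of box_floor between -0.042 and 0.042 m and z of stud2 in the frame of box_floor between -0.006 and 0.045 m and x of stud3 in the frame of box_floor between -0.042 and 0.042 m and y of stud3 in the frame of box_floor between -0.042 and 0.042 m and z of stud3 in the frame of box_floor between -0.006 and 0.045 m and x of stud4 in the frame of box_floor between -0.042 and 0.042 m and y of stud4 in the frame of box_floor between -0.042 and 0.042 m and z of stud4 in the frame of box_floor between -0.006 and 0.045 m), for 0.2 s.
At the end, for the whole second after the job is handed in: The box is home (joint above 0.116 of 0.12 m), all four studs lie at rest inside it, and the scoop stands released, upright (within 0.1 rad) and still on the bench (all of step 3 and angle between scoop's own z axis and vertical below 0.1 rad and height (world z) of scoop between -0.006 and 0.006 m and linear speed of scoop below 0.02 m/s and linear speed of each of stud1, stud2, stud3, stud4 below 0.03 m/s); the robot touches nothing.
It fails at once if the box is rammed: more than 40 N on it from the robot (contact force between carriage and the fingers above 40 N or contact force between carriage and the arm above 40 N).
It fails at once if a bystander is moved by more than 30 mm (distance of any of glue_can, thread_cone, wax_jar, last, pincers from where it was at the start of the episode above 0.03 m).
It also fails if it takes over 69 s, if anything falls off the work surface, if the arm or the gripper's body presses on something with over 40 N, if the wrist force passes 120 N, or if a joint passes its speed limit or range.

## Working session

There is one attempt and no reset: what is moved stays moved. The work goes in short steps, Python scripts to look and compute and a shell command to move; the robot and the scene stay as the last step left them, time stands still between calls to the robot, and variables do not carry over. Pictures are saved under pics/ and viewed, and the job is handed in when it is done.

```bash
ls; mkdir -p pics
python3 - <<'E'
from workcell import manip
import cv2
o=manip.get_obs();print(o, manip.pinch_z)
for n in("side","top"):
    cv2.imwrite(f"pics/{n}0.png",manip.camera(n)); print(n,manip.calibration(n))
E
```

```text
pics
{'clock': 0.0, 'joint_pos': array([ 1.28639365,  0.33287143, -0.06467815,  1.46094271,  0.02158956,
        1.34989572, -0.08854261]), 'joint_velocities': array([-3.25390204e-04,  8.43089016e-04,  8.49030228e-04,  6.88414004e-04,
        7.92387910e-04, -1.40031972e-03, -1.17299366e-05]), 'tau': array([-7.35903923e-04, -6.25451088e+01,  4.86370479e-02, -3.91604877e+01,
        1.60960498e-02,  9.99510870e-03, -1.20800823e-04]), 'position': array([ 0.16165234, -0.60334478,  0.23051549]), 'ee_rot': array([ 9.91447302e-01,  1.30505712e-01, -1.23976695e-04, -7.00261001e-04]), 'ft_force': array([ 0.78340266,  0.46960353, -0.85656203]), 'torque': array([ 0.03143374, -0.01601034,  0.03271651]), 'grip_width': 0.9997967100326202} 0.0187
side {'fx': 419.70140885189244, 'fy': 419.70140885189244, 'cx': 254.92620083217605, 'cy': 190.23176304876398, 'k1': -0.025273339588094915, 'view': array([[-0.81661907, -0.57712228,  0.00794792,  0.43109119],
       [ 0.40783705, -0.56722968,  0.71548545, -0.29589339],
       [-0.4084143 ,  0.58752052,  0.69858242, -1.14736316],
       [ 0.        ,  0.        ,  0.        ,  1.        ]])}
top {'fx': 379.3825055973739, 'fy': 379.3825055973739, 'cx': 257.3877939997691, 'cy': 190.82538172579711, 'k1': 0.004267908132746106, 'view': array([[-0.01532779, -0.99986495, -0.00592804,  0.03069757],
       [ 0.99086125, -0.01598384,  0.13393468, -0.53942972],
       [-0.13401134, -0.00382095,  0.99097243, -1.22362563],
       [ 0.        ,  0.        ,  0.        ,  1.        ]])}
```

View pics/side0.png

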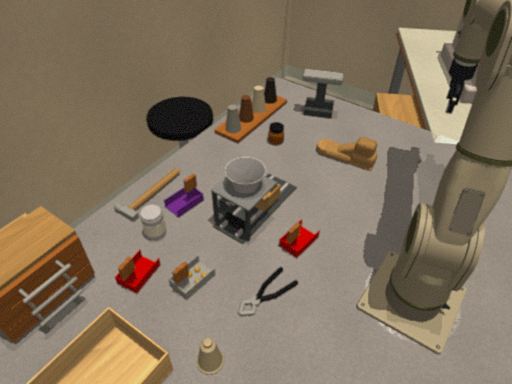

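View pics/top0.png

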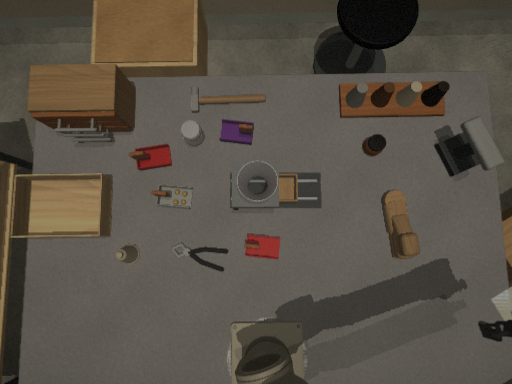

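Look-alikes for the scoop, in the top view: purple (237,131), red (153,156), red (263,246) and grey steel with four brass studs (176,197). The steel one fits the description, so I'll check it and the stand in crops.

```bash
cat > h.py <<'E'
import numpy as np, cv2
from workcell import manip
from scipy.spatial.transform import Rotation as R
def cal(n): 
    c=manip.calibration(n); K=np.array([[c['fx'],0,c['cx']],[0,c['fy'],c['cy']],[0,0,1.]]); return c,K,np.array([c['k1'],0,0,0,0.])
def ray(n,u,v):
    c,K,d=cal(n); p=cv2.undistortPoints(np.array([[[u,v]]],float),K,d)[0,0]
    V=np.array(c['view']); Rt=V[:3,:3]; o=-Rt.T@V[:3,3]; return o,Rt.T@np.array([p[0],-p[1],-1.])
def onz(n,u,v,z):
    o,d=ray(n,u,v); return o+d*(z-o[2])/d[2]
def proj(n,P):
    c,K,d=cal(n); V=np.array(c['view']); P=np.atleast_2d(P)@V[:3,:3].T+V[:3,3]
    q=np.stack([P[:,0],-P[:,1],-P[:,2]],1)
    return cv2.projectPoints(q,np.zeros(3),np.zeros(3),K,d)[0][:,0]
def tri(a,b):
    (o1,d1),(o2,d2)=ray("top",*a),ray("side",*b)
    s,*_=np.linalg.lstsq(np.stack([d1,-d2],1),o2-o1,rcond=None)
    p,q=o1+s[0]*d1,o2+s[1]*d2; return (p+q)/2,np.linalg.norm(p-q)
def crop(img,x0,y0,x1,y1,k,name): cv2.imwrite(name,cv2.resize(img[y0:y1,x0:x1],None,fx=k,fy=k,interpolation=cv2.INTER_CUBIC))
E
python3 - <<'E'
from h import *
t=cv2.imread("pics/top0.png");s=cv2.imread("pics/side0.png")
crop(t,140,140,340,230,4,"pics/tc.png")
crop(s,160,140,310,310,3.5,"pics/sc.png")
E
```

```text
(no output)
```

View pics/tc.png

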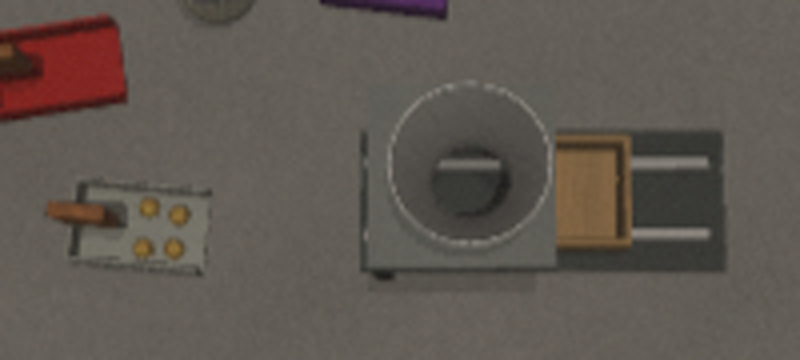

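View pics/sc.png

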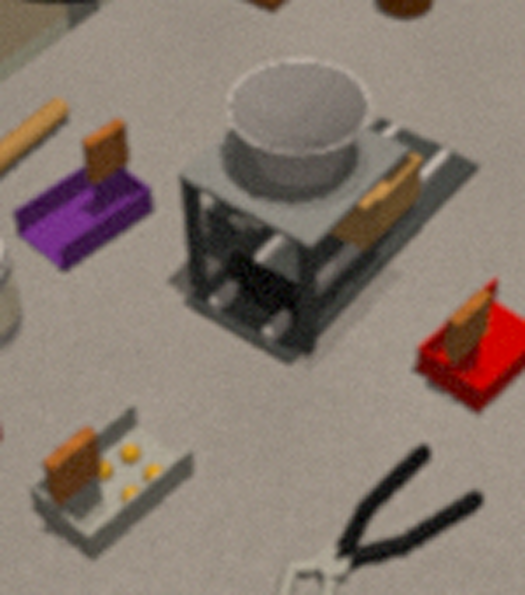

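Top crop: steel scoop with four studs, back left at crop x≈75 and nose at crop x≈207 (image x≈160–192). The funnel rim is centred near crop (470,163), the box's outer end is at crop x≈632, and the plate's end is at x≈725. The side crop agrees.

Run:
```python
from h import *
np.set_printoptions(precision=4,suppress=True)
c=lambda x,y:(140+x/4-.375,140+y/4-.375); sc=lambda x,y:(160+x/3.5-.36,140+y/3.5-.36)
T=lambda n,x,y,z:print(n,onz("top",*c(x,y),z))
T("plate R top",725,130,.006);T("plate R bot",725,270,.006);T("plate L top",361,131,.006);T("plate L bot",361,271,.006)
T("deck R bot",556,270,.146);T("deck L bot",367,270,.146)
T("rim L",388,163,.205);T("rim R",553,163,.205);T("rim top",470,81,.205);T("rim bot",470,246,.205)
T("box end top",632,135,.071);T("box end bot",632,249,.071)
T("scoop back top(33)",82,181,.033);T("scoop back bot",73,257,.033)
T("scoop nose top",211,191,.033);T("nose bot",202,274,.033)
print("side rim centre",onz("side",*sc(299,112),.205))
print("side plate far corner",onz("side",*sc(478,166),.006),onz("side",*sc(381,119),.006))
print("grip top edge L/R side img", onz("side",*sc(46,464),.097),onz("side",*sc(96,430),.097))
print("side scoop back corners", onz("side",*sc(93,557),0),onz("side",*sc(192,466),.0))
# studs
t=cv2.imread("pics/top0.png");hsv=cv2.cvtColor(t,cv2.COLOR_BGR2HSV)
m=cv2.inRange(hsv,(12,110,90),(35,255,255));m[:180]=0;m[215:]=0;m[:,:170]=0;m[:,195:]=0
n,l,st,ce=cv2.connectedComponentsWithStats(m)
for i in range(1,n): print(st[i,4],ce[i],onz("top",*ce[i],.01))
m=cv2.inRange(hsv,(0,90,40),(14,255,255));m[:185]=0;m[202:]=0;m[:,:148]=0;m[:,173:]=0
ys,xs=np.nonzero(m);print(xs.min(),xs.max(),ys.min(),ys.max(),len(xs))
```

```text
plate R top [ 0.605  -0.1958  0.006 ]
plate R bot [ 0.4849 -0.1913  0.006 ]
plate L top [0.6093 0.1156 0.006 ]
plate L bot [0.489  0.1163 0.006 ]
deck R bot [ 0.4745 -0.0414  0.146 ]
deck L bot [0.4767 0.1009 0.146 ]
rim L [0.5484 0.081  0.205 ]
rim R [ 0.5465 -0.038   0.205 ]
rim top [0.6078 0.0209 0.205 ]
rim bot [0.4873 0.0228 0.205 ]
box end top [ 0.5902 -0.1094  0.071 ]
box end bot [ 0.4972 -0.1067  0.071 ]
scoop back top(33) [0.5656 0.3469 0.033 ]
scoop back bot [0.5019 0.3531 0.033 ]
scoop nose top [0.5554 0.239  0.033 ]
nose bot [0.4861 0.2459 0.033 ]
side rim centre [0.5418 0.0323 0.205 ]
side plate far corner [ 0.4842 -0.1852  0.006 ] [ 0.6006 -0.1867  0.006 ]
grip top edge L/R side img [0.5351 0.3603 0.097 ] [0.5256 0.3157 0.097 ]
side scoop back corners [0.5022 0.3607 0.    ] [0.4931 0.2501 0.    ]
15 [176.8667 191.4667] [0.5456 0.2956 0.01  ]
14 [184.2857 193.5   ] [0.5383 0.2704 0.01  ]
14 [175.2857 201.5714] [0.5112 0.3005 0.01  ]
18 [183.1111 201.7222] [0.5103 0.274  0.01  ]
152 168 190 196 79
```

```bash
cat >> h.py <<'E'
def pose():
    o=manip.get_obs(); return o['position'],R.from_quat(o['ee_rot'])
def lean(th,yaw=0.0):
    # tool y = world +x turned by yaw; tool z leaned by th towards +y
    c,s=np.cos(th),np.sin(th); return R.from_euler('z',yaw)*R.from_matrix(np.array([[0,1,0],[c,0,s],[s,0,-c]]))
def rel(p,Rt,n=1,claw=0.0,p0=None,R0=None):
    if p0 is None: p0,R0=pose()
    t=R0.inv().apply(np.array(p)-p0); w=(R0.inv()*Rt).as_rotvec()
    for i in range(1,n+1):
        f=i/n; print(np.round(np.r_[t*f,w*f,claw],4).tolist())
    print("deg",np.degrees(np.linalg.norm(w)),"mm",1000*np.linalg.norm(t))
E
python3 - <<'E'
from h import *
print(lean(.75).as_matrix())
rel([.543,-.25,.20],lean(.75),10)
E
```

```text
[[ 0.          1.          0.        ]
 [ 0.73168887  0.          0.68163876]
 [ 0.68163876  0.         -0.73168887]]
[0.046, -0.0243, 0.0031, 0.0488, 0.0637, -0.1244, 0.0]
[0.092, -0.0485, 0.0062, 0.0977, 0.1274, -0.2487, 0.0]
[0.1379, -0.0728, 0.0093, 0.1465, 0.1911, -0.3731, 0.0]
[0.1839, -0.097, 0.0123, 0.1953, 0.2549, -0.4975, 0.0]
[0.2299, -0.1213, 0.0154, 0.2442, 0.3186, -0.6219, 0.0]
[0.2759, -0.1455, 0.0185, 0.293, 0.3823, -0.7462, 0.0]
[0.3219, -0.1698, 0.0216, 0.3418, 0.446, -0.8706, 0.0]
[0.3678, -0.1941, 0.0247, 0.3906, 0.5097, -0.995, 0.0]
[0.4138, -0.2183, 0.0278, 0.4395, 0.5734, -1.1194, 0.0]
[0.4598, -0.2426, 0.0309, 0.4883, 0.6371, -1.2437, 0.0]
deg 84.814821536939 mm 520.7841542328036
```

```bash
python3 -m handwheel '[[[0.046,-0.024,0.003,0.049,0.064,-0.124,0],[0.092,-0.049,0.006,0.098,0.127,-0.249,0],[0.138,-0.073,0.009,0.147,0.191,-0.373,0],[0.184,-0.097,0.012,0.195,0.255,-0.498,0],[0.230,-0.121,0.015,0.244,0.319,-0.622,0],[0.276,-0.146,0.018,0.293,0.382,-0.746,0],[0.322,-0.170,0.022,0.342,0.446,-0.871,0],[0.368,-0.194,0.025,0.391,0.510,-0.995,0]]]' 40
python3 - <<'E'
from h import *
rel([.543,-.25,.20],lean(.75),4)
cv2.imwrite("pics/s1.png",manip.camera("side"));print(manip.get_obs()['joint_pos'])
E
```

```text
clock: 1.1
position: [0.4677, -0.3202, 0.206]
ee_rot: [0.76, 0.574, 0.215, -0.215]
ft_force: [0.3, 0.2, -0.6]
grip_width: 0.003
[0.0175, 0.0139, 0.0128, 0.0242, 0.0315, -0.0613, 0.0]
[0.035, 0.0279, 0.0256, 0.0484, 0.063, -0.1227, 0.0]
[0.0525, 0.0418, 0.0384, 0.0725, 0.0945, -0.184, 0.0]
[0.07, 0.0557, 0.0511, 0.0967, 0.126, -0.2454, 0.0]
deg 16.74748063610999 mm 103.06481203367778
[ 1.09224377  0.54747627 -0.43523569  1.39135647 -0.30386536  1.59056161
  0.46068412]
```

View pics/s1.png

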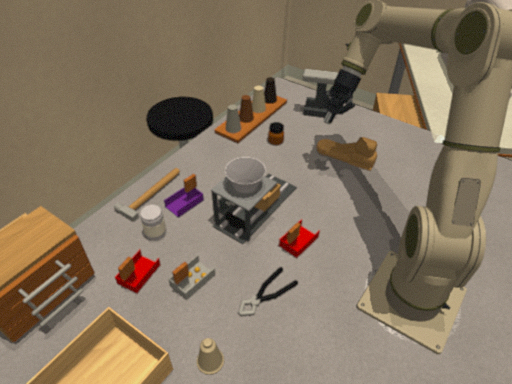

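The arm is above and behind the rail, leaning the right way, with the tip at about (335,115). Nothing has been touched.

```bash
python3 -m handwheel '[[[0.0175,0.014,0.013,0.024,0.032,-0.061,0],[0.035,0.028,0.026,0.048,0.063,-0.123,0],[0.0525,0.042,0.038,0.073,0.095,-0.184,0],[0.07,0.056,0.051,0.097,0.126,-0.245,0],[0.07,0.056,0.051,0.097,0.126,-0.245,0]]]'
python3 - <<'E'
from h import *
rel([.543,-.15,.040],lean(.75),6)
print(manip.get_obs()['joint_pos'])
E
```

```text
clock: 1.78
position: [0.5441, -0.249, 0.1996]
ee_rot: [0.658, 0.658, 0.259, -0.26]
ft_force: [-0.5, -0.5, -0.2]
grip_width: -0.001
[-0.0061, -0.0001, 0.0307, -0.0003, -0.0001, 0.0001, 0.0]
[-0.0122, -0.0003, 0.0614, -0.0005, -0.0003, 0.0001, 0.0]
[-0.0183, -0.0004, 0.0921, -0.0008, -0.0004, 0.0002, 0.0]
[-0.0243, -0.0005, 0.1228, -0.0011, -0.0006, 0.0002, 0.0]
[-0.0304, -0.0006, 0.1535, -0.0013, -0.0007, 0.0003, 0.0]
[-0.0365, -0.0008, 0.1842, -0.0016, -0.0008, 0.0003, 0.0]
deg 0.1058978033335104 mm 187.76147291602877
[ 0.98484242  0.69319734 -0.51317358  1.26185929 -0.31962549  1.65238745
  0.54970088]
```

```bash
python3 -m handwheel '[[[-0.006,0,0.031,0,0,0,0],[-0.012,0,0.061,0,0,0,0],[-0.018,0,0.092,0,0,0,0],[-0.024,-0.001,0.123,0,0,0,0],[-0.030,-0.001,0.154,0,0,0,0],[-0.036,-0.001,0.184,0,0,0,0],[-0.036,-0.001,0.184,0,0,0,0]]]'
python3 - <<'E'
from h import *
rel([.543,-.12,.040],lean(.75),1)
cv2.imwrite("pics/s2.png",manip.camera("side"));
t=manip.camera("top");crop(t,220,140,380,230,5,"pics/t2.png")
E
```

```text
clock: 2.65
position: [0.5406, -0.1518, 0.0397]
ee_rot: [0.659, 0.657, 0.258, -0.26]
ft_force: [-0.0, 0.0, 0.0]
grip_width: 0.003
[0.0235, 0.0024, 0.0215, -0.0014, 0.0006, -0.0047, 0.0]
deg 0.28434394676860164 mm 31.917796085353363
```

View pics/s2.png

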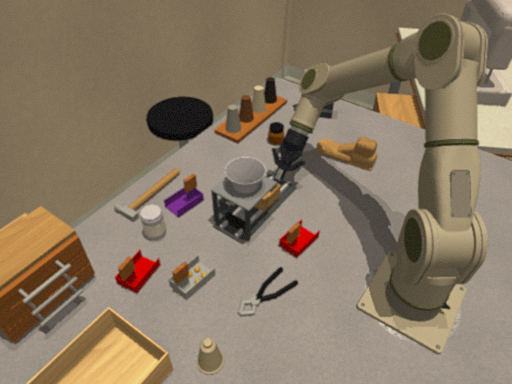

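View pics/t2.png

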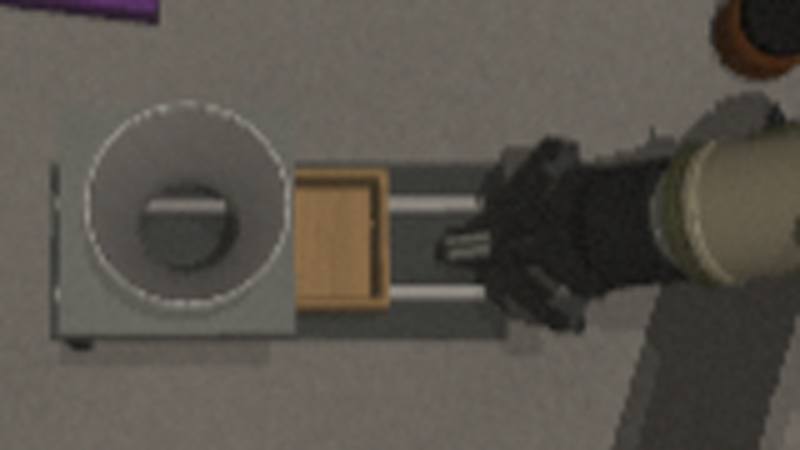

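The fingertips (crop (440,248)) sit behind the middle of the box's end (crop (388,238)). I'll start a slow push.

```bash
python3 -m handwheel '[[[0.006,0.001,0.0055,0,0,0,0],[0.012,0.003,0.011,0,0,0,0],[0.017,0.003,0.016,0,0,0,0],[0.020,0.003,0.0185,0,0,0,0],[0.023,0.003,0.0215,0,0,0,0],[0.0255,0.003,0.024,0,0,0,0],[0.0285,0.003,0.0265,0,0,0,0],[0.0315,0.003,0.029,0,0,0,0]]]'
python3 - <<'E'
from h import *
print(pose()[0],manip.get_obs()['ft_force'])
E
```

```text
clock: 3.75
position: [0.545, -0.11, 0.0408]
ee_rot: [0.66, 0.657, 0.258, -0.258]
ft_force: [0.6, -1.8, -1.4]
grip_width: 0.005
[ 0.54495188 -0.11002758  0.04078876] [ 0.6255146  -1.8116197  -1.40959211]
```

Contact felt (-1.8 N in y, about the drag). I'll go on 40 mm, then slower over the catch.

```bash
python3 -m handwheel '[[[0.0037,0,0.0034,0,0,0,0],[0.0073,0,0.0068,0,0,0,0],[0.011,0,0.0102,0,0,0,0],[0.0146,0,0.0136,0,0,0,0],[0.0183,0,0.017,0,0,0,0],[0.022,0,0.0205,0,0,0,0],[0.0256,0,0.0239,0,0,0,0],[0.0293,0,0.0273,0,0,0,0]]]'
python3 - <<'E'
from h import *
s=manip.camera("side");crop(s,180,140,340,260,5,"pics/s3.png")
E
```

```text
clock: 4.75
position: [0.5452, -0.0694, 0.041]
ee_rot: [0.66, 0.657, 0.258, -0.258]
ft_force: [1.5, -1.8, -0.0]
grip_width: -0.003
```

View pics/s3.png

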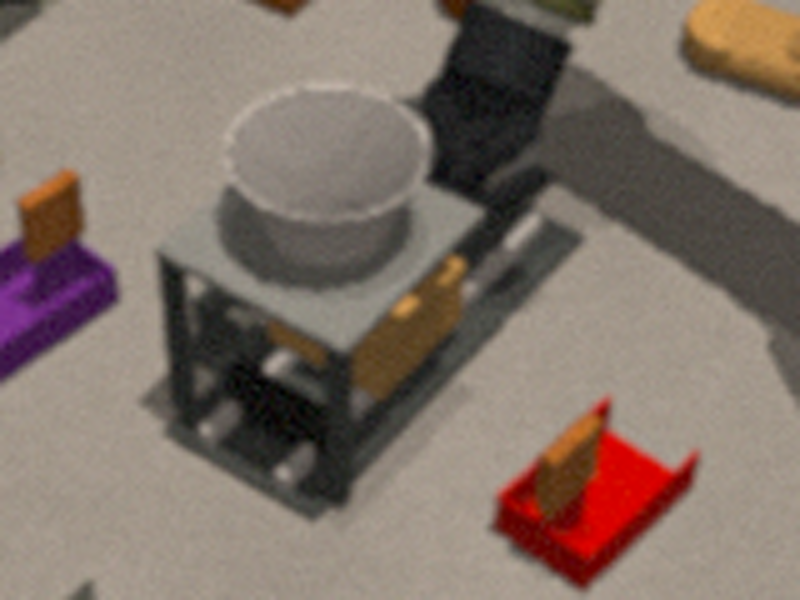

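The box (crop (410,330)) slides along under the deck and the gripper (500,90) clears the deck edge. I'll slow down now.

```bash
python3 -m handwheel '[[[0.0015,0,0.0014,0,0,0,0],[0.003,0,0.0028,0,0,0,0],[0.0045,0,0.0042,0,0,0,0],[0.006,0,0.0056,0,0,0,0],[0.0073,0,0.0068,0,0,0,0],[0.0086,0,0.008,0,0,0,0],[0.0098,0,0.0091,0,0,0,0],[0.011,0,0.0102,0,0,0,0]]]'
```

```text
clock: 5.8
position: [0.5452, -0.0547, 0.0409]
ee_rot: [0.66, 0.657, 0.258, -0.258]
ft_force: [-0.2, -1.9, 1.0]
grip_width: 0.004
```

```bash
python3 -m handwheel '[[[0.0011,0,0.001,0,0,0,0],[0.0022,0,0.002,0,0,0,0],[0.0033,0,0.003,0,0,0,0],[0.0044,0,0.0041,0,0,0,0],[0.0055,0,0.0051,0,0,0,0],[0.0066,0,0.0061,0,0,0,0]]]'
```

```text
clock: 6.55
position: [0.5452, -0.046, 0.0408]
ee_rot: [0.66, 0.657, 0.258, -0.258]
ft_force: [0.1, -5.2, 2.6]
grip_width: -0.002
```

```bash
python3 -m handwheel '[[[0.0009,0,0.0009,0,0,0,0],[0.0018,0,0.0017,0,0,0,0],[0.0027,0,0.0026,0,0,0,0],[0.0037,0,0.0034,0,0,0,0]]]'
```

```text
clock: 7.05
position: [0.5453, -0.0433, 0.0408]
ee_rot: [0.661, 0.657, 0.258, -0.257]
ft_force: [-1.5, -9.8, 3.8]
grip_width: -0.001
```

```bash
python3 -m handwheel '[[[0.0009,0,0.0009,0,0,0,0],[0.0018,0,0.0017,0,0,0,0],[0.0027,0,0.0026,0,0,0,0],[0.0037,0,0.0034,0,0,0,0]]]'
```

```text
clock: 7.55
position: [0.5453, -0.0362, 0.0409]
ee_rot: [0.66, 0.657, 0.258, -0.258]
ft_force: [1.3, -3.5, 0.1]
grip_width: 0.001
```

```bash
python3 -m handwheel '[[[0.0009,0,0.0009,0,0,0,0],[0.0018,0,0.0017,0,0,0,0],[0.0018,0,0.0017,0,0,0,0]]]'
```

```text
clock: 7.92
position: [0.5448, -0.0323, 0.0409]
ee_rot: [0.659, 0.657, 0.258, -0.259]
ft_force: [0.4, 0.0, -0.0]
grip_width: -0.001
```

Over the catch: the force peaked near 10 N and then dropped to 0, so the ball has drawn the box on. Now I'll feel for the stop.

```bash
python3 -m handwheel '[[[0.0009,0,0.0009,0,0,0,0],[0.0018,0,0.0017,0,0,0,0],[0.0018,0,0.0017,0,0,0,0]]]'
```

```text
clock: 8.3
position: [0.5451, -0.0305, 0.0409]
ee_rot: [0.659, 0.657, 0.258, -0.259]
ft_force: [-0.0, 0.1, -0.1]
grip_width: -0.0
```

```bash
python3 -m handwheel '[[[0.0009,0,0.0009,0,0,0,0],[0.0015,0,0.0014,0,0,0,0],[0.0015,0,0.0014,0,0,0,0]]]'
```

```text
clock: 8.68
position: [0.5452, -0.0288, 0.0408]
ee_rot: [0.66, 0.657, 0.258, -0.258]
ft_force: [-0.5, -2.0, 1.0]
grip_width: 0.002
```

```bash
python3 -m handwheel '[[[0.0007,0,0.0007,0,0,0,0],[0.0011,0,0.001,0,0,0,0],[0.0011,0,0.001,0,0,0,0]]]'
python3 - <<'E'
from h import *
s=manip.camera("side");crop(s,180,140,340,260,5,"pics/s4.png")
E
```

```text
clock: 9.05
position: [0.5452, -0.0287, 0.0408]
ee_rot: [0.66, 0.657, 0.258, -0.258]
ft_force: [-3.9, -8.4, 2.3]
grip_width: -0.001
```

View pics/s4.png

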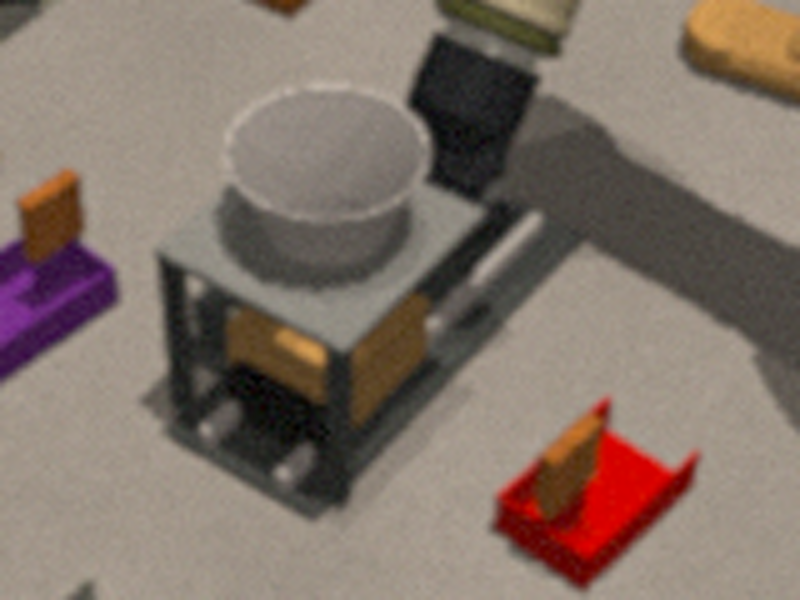

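The TCP no longer advances while the force rises to 8 N, and the picture shows the box fully under the deck (front at crop (275,350), against the stop). So the box is home. I'll retreat back and up.

```bash
python3 -m handwheel '[[[-0.011,0,-0.010,0,0,0,0],[-0.022,0,-0.022,0,0,0,0],[-0.022,0,-0.070,0,0,0,0],[-0.022,0,-0.125,0,0,0,0],[0.010,0,-0.170,0,0,0,0],[0.050,0,-0.212,0,0,0,0],[0.090,0,-0.255,0,0,0,0],[0.130,0,-0.298,0,0,0,0]]]'
python3 - <<'E'
from h import *
np.set_printoptions(precision=4,suppress=True)
t=manip.camera("top"); cv2.imwrite("pics/t5.png",t); crop(t,145,180,205,215,12,"pics/t5c.png")
s=manip.camera("side"); crop(s,160,245,230,305,10,"pics/s5c.png")
print(pose()[0]); rel([.531,.331,.30],lean(0,-.122),10,0.05)
E
```

```text
clock: 10.1
position: [0.545, -0.1354, 0.3499]
ee_rot: [0.66, 0.657, 0.258, -0.258]
ft_force: [1.5, -0.0, -0.1]
grip_width: -0.001
[ 0.5468 -0.1352  0.3545]
[0.0306, -0.0018, 0.0356, -0.0037, -0.0743, 0.0116, 0.05]
[0.0612, -0.0036, 0.0711, -0.0074, -0.1487, 0.0232, 0.05]
[0.0919, -0.0053, 0.1067, -0.0111, -0.223, 0.0347, 0.05]
[0.1225, -0.0071, 0.1423, -0.0148, -0.2973, 0.0463, 0.05]
[0.1531, -0.0089, 0.1778, -0.0186, -0.3716, 0.0579, 0.05]
[0.1837, -0.0107, 0.2134, -0.0223, -0.446, 0.0695, 0.05]
[0.2144, -0.0124, 0.249, -0.026, -0.5203, 0.081, 0.05]
[0.245, -0.0142, 0.2845, -0.0297, -0.5946, 0.0926, 0.05]
[0.2756, -0.016, 0.3201, -0.0334, -0.669, 0.1042, 0.05]
[0.3062, -0.0178, 0.3557, -0.0371, -0.7433, 0.1158, 0.05]
deg 43.15313928257798 mm 469.66268368143676
```

View pics/t5c.png

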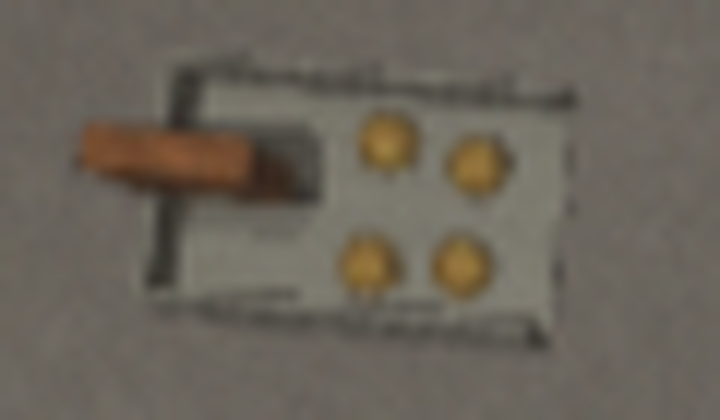

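View pics/s5c.png

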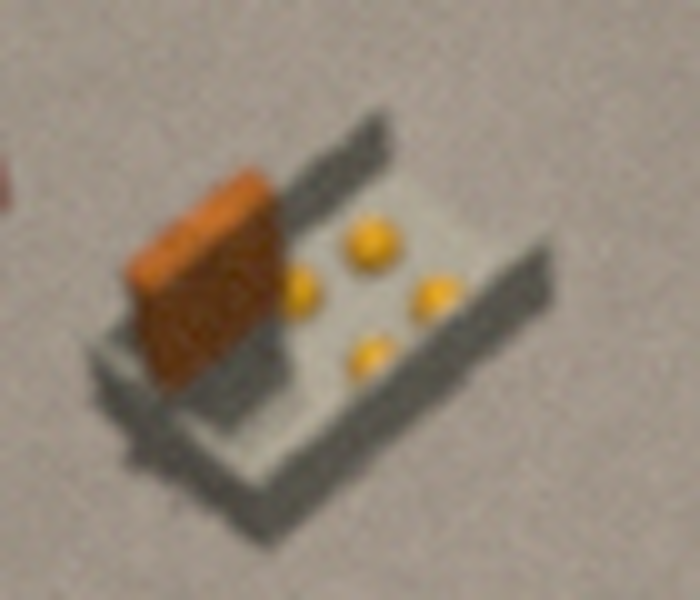

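View pics/t5.png

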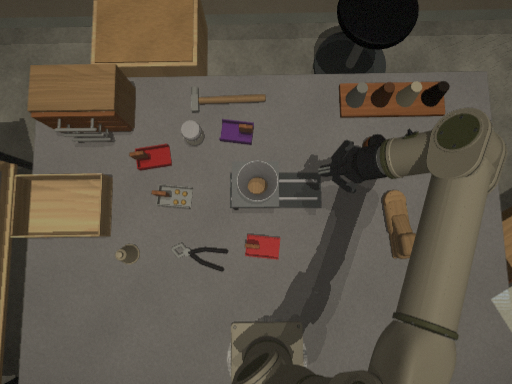

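The top view shows the box floor centred under the funnel hole (257,185). The grip's top face is centred at crop (165,150) in the top view and (203,230) in the side view, and all four studs are in the scoop.

Run:
```python
from h import *
np.set_printoptions(precision=4,suppress=True)
a=(145+165/12-.46,180+150/12-.46);b=(179.85,267.55)
print(tri(a,b),onz("top",*a,.097),onz("side",*b,.097))
for (x,y) in [(85,122),(250,132),(245,185),(80,172)]: print(onz("top",145+x/12-.46,180+y/12-.46,.097))
# floor outline wall tops
for (x,y) in [(185,70),(575,98),(545,345),(155,285)]: print("w",onz("top",145+x/12-.46,180+y/12-.46,.033))
```

```text
(array([0.5333, 0.3366, 0.092 ]), np.float64(0.0005306677313655078)) [0.5328 0.3354 0.097 ] [0.5301 0.3388 0.097 ]
[0.5406 0.3567 0.097 ]
[0.5373 0.3131 0.097 ]
[0.5232 0.3141 0.097 ]
[0.5273 0.3577 0.097 ]
w [0.5639 0.3474 0.033 ]
w [0.5543 0.2387 0.033 ]
w [0.4855 0.2465 0.033 ]
w [0.5039 0.3546 0.033 ]
```

```bash
python3 -m handwheel '[[[0.034,-0.002,0.040,-0.004,-0.083,0.012,0.05],[0.068,-0.004,0.079,-0.008,-0.165,0.025,0.05],[0.102,-0.006,0.119,-0.012,-0.248,0.038,0.05],[0.136,-0.008,0.158,-0.016,-0.330,0.05,0.05],[0.170,-0.010,0.198,-0.02,-0.413,0.062,0.05],[0.204,-0.012,0.237,-0.025,-0.496,0.075,0.05],[0.238,-0.014,0.277,-0.029,-0.578,0.088,0.05],[0.272,-0.016,0.316,-0.033,-0.661,0.10,0.05]]]' 60
python3 - <<'E'
from h import *
print(pose()[0],manip.get_obs()['joint_pos']);rel([.532,.3355,.16],lean(0,-.11),4,0.05)
E
```

```text
clock: 11.2
position: [0.5313, 0.2802, 0.3014]
ee_rot: [0.744, 0.667, 0.027, -0.031]
ft_force: [0.8, -0.3, -0.3]
grip_width: 0.589
[0.53126846 0.2802261  0.30135312] [ 0.13399715  0.32669701 -0.83270457  1.41851805  0.1749381   1.44893769
 -0.79177899]
[0.0108, -0.001, 0.0364, -0.0025, -0.0207, 0.0002, 0.05]
[0.0216, -0.0019, 0.0727, -0.005, -0.0413, 0.0003, 0.05]
[0.0324, -0.0029, 0.1091, -0.0075, -0.062, 0.0005, 0.05]
[0.0432, -0.0039, 0.1455, -0.01, -0.0827, 0.0007, 0.05]
deg 4.772320677887634 mm 151.7776109125825
```

```bash
python3 -m handwheel '[[[0.011,-0.001,0.036,-0.0025,-0.021,0,0.05],[0.022,-0.002,0.073,-0.005,-0.041,0,0.05],[0.032,-0.003,0.109,-0.0075,-0.062,0,0.05],[0.043,-0.004,0.145,-0.01,-0.083,0,0.05],[0.043,-0.004,0.145,-0.01,-0.083,0,0.05],[0.043,-0.004,0.145,-0.01,-0.083,0,0.05]]]'
python3 - <<'E'
from h import *
print(pose()[0]);rel([.532,.3355,.054],lean(0,-.11),4,0.05)
t=manip.camera("top"); crop(t,130,160,230,230,8,"pics/t6.png")
s=manip.camera("side"); crop(s,130,205,230,305,6,"pics/s6.png")
E
```

```text
clock: 11.95
position: [0.5317, 0.3348, 0.1616]
ee_rot: [0.744, 0.668, 0.001, -0.001]
ft_force: [-0.0, -0.1, 0.7]
grip_width: 0.585
[0.53173976 0.33483836 0.16159827]
[0.0001, 0.0001, 0.0269, -0.0003, -0.0008, 0.0006, 0.05]
[0.0002, 0.0001, 0.0538, -0.0005, -0.0017, 0.0013, 0.05]
[0.0002, 0.0002, 0.0807, -0.0008, -0.0025, 0.0019, 0.05]
[0.0003, 0.0003, 0.1076, -0.001, -0.0033, 0.0025, 0.05]
deg 0.2453041428184252 mm 107.60061867503927
```

View pics/t6.png

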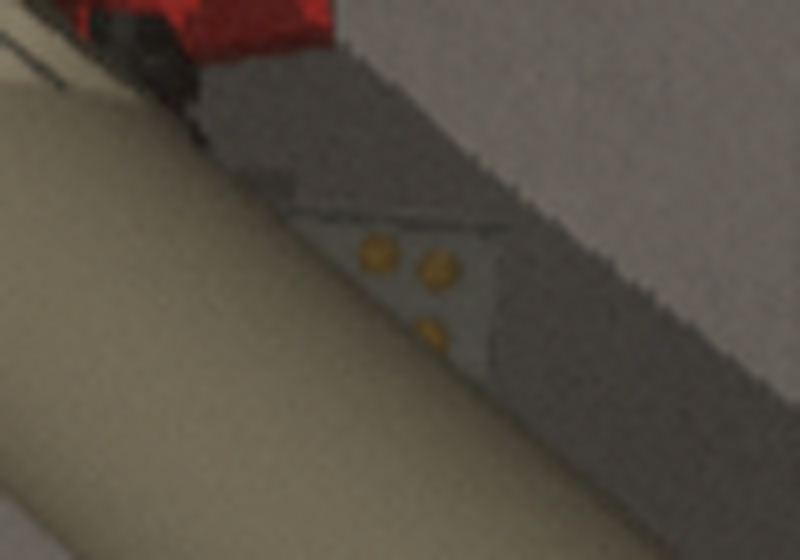

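View pics/s6.png

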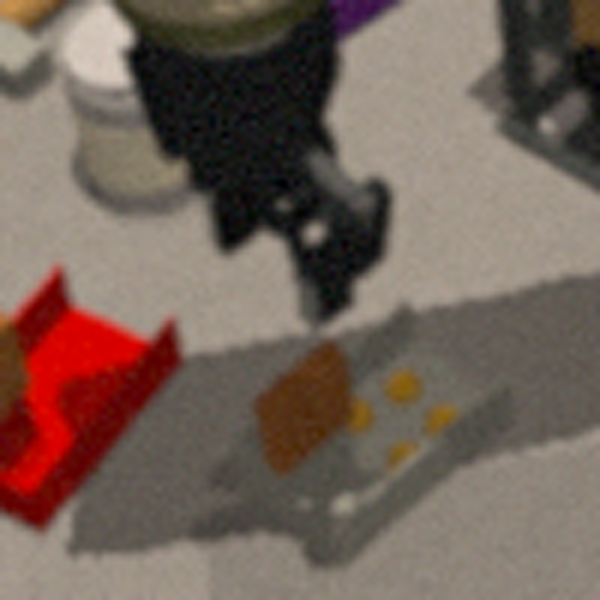

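The fingers straddle the grip: side crop tips at about (320,310) and (235,235), grip at (305,410), studs undisturbed. I'll descend slowly.

```bash
python3 -m handwheel '[[[0,0,0.02,0,0,0,0.05],[0,0,0.04,0,0,0,0.05],[0,0,0.055,0,0,0,0.05],[0,0,0.070,0,0,0,0.05],[0,0,0.085,0,0,0,0.05],[0,0,0.098,0,0,0,0.05],[0,0,0.107,0,0,0,0.05],[0,0,0.107,0,0,0,0.05]]]'
python3 - <<'E'
from h import *
s=manip.camera("side"); crop(s,130,205,230,305,6,"pics/s7.png")
E
```

```text
clock: 13.05
position: [0.5305, 0.3355, 0.0527]
ee_rot: [0.744, 0.668, -0.0, -0.002]
ft_force: [-0.6, -0.1, -0.5]
grip_width: 0.585
```

View pics/s7.png

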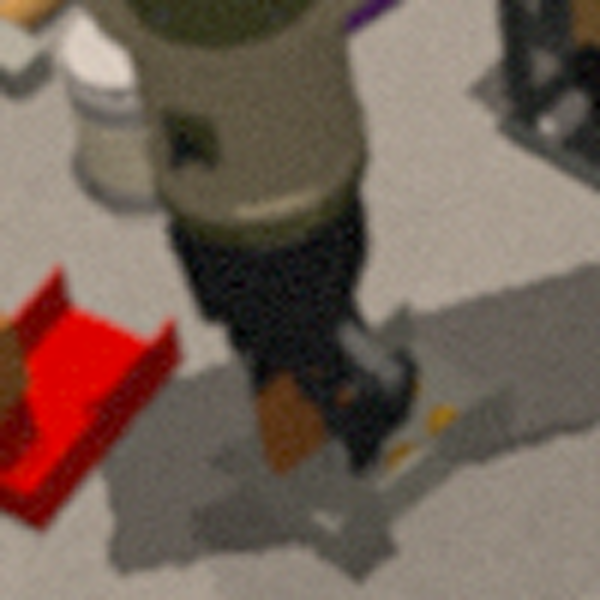

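The near finger (crop ~(365,440)) stands beside the grip, with no contact force. I'll close.

```bash
python3 -m handwheel '[[[0,0,0,0,0,0,0.03],[0,0,0,0,0,0,0.015],[0,0,0,0,0,0,0.005],[0,0,0,0,0,0,0.005],[0,0,0,0,0,0,0.005],[0,0,0,0,0,0,0.005]]]' 70
python3 - <<'E'
from h import *
s=manip.camera("side"); crop(s,130,205,230,305,6,"pics/s8.png")
E
```

```text
clock: 13.85
position: [0.5312, 0.3359, 0.054]
ee_rot: [0.744, 0.668, 0.001, -0.001]
ft_force: [0.5, 0.2, 4.9]
grip_width: 0.145
```

View pics/s8.png

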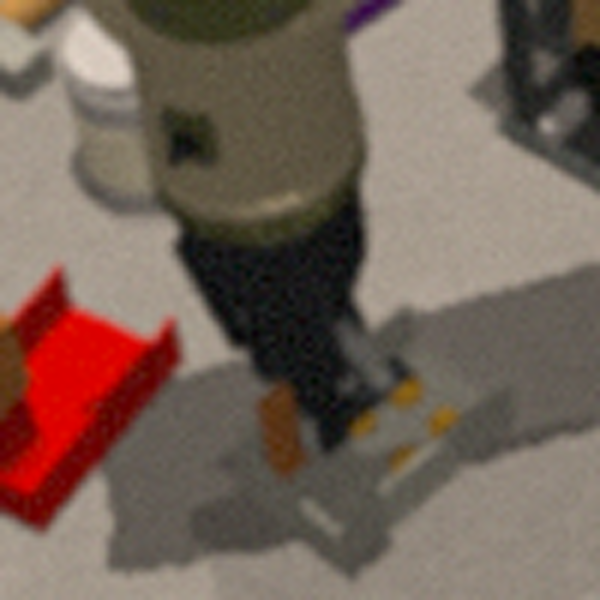

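Opening 12.4 mm: the grip is held across its 13 mm. I'll lift gently.

```bash
python3 -m handwheel '[[[0,0,-0.004,0,0,0,0.005],[0,0,-0.012,0,0,0,0.005],[0,0,-0.022,0,0,0,0.005],[0,0,-0.034,0,0,0,0.005],[0,0,-0.048,0,0,0,0.005],[0,0,-0.060,0,0,0,0.005],[0,0,-0.068,0,0,0,0.005],[0,0,-0.070,0,0,0,0.005]]]'
python3 - <<'E'
from h import *
s=manip.camera("side"); crop(s,130,185,250,305,5,"pics/s9.png");print(pose()[0])
E
```

```text
clock: 14.9
position: [0.531, 0.3356, 0.124]
ee_rot: [0.744, 0.668, 0.001, -0.001]
ft_force: [-1.0, 0.3, -0.6]
grip_width: 0.147
[0.53090322 0.33546122 0.12377205]
```

View pics/s9.png

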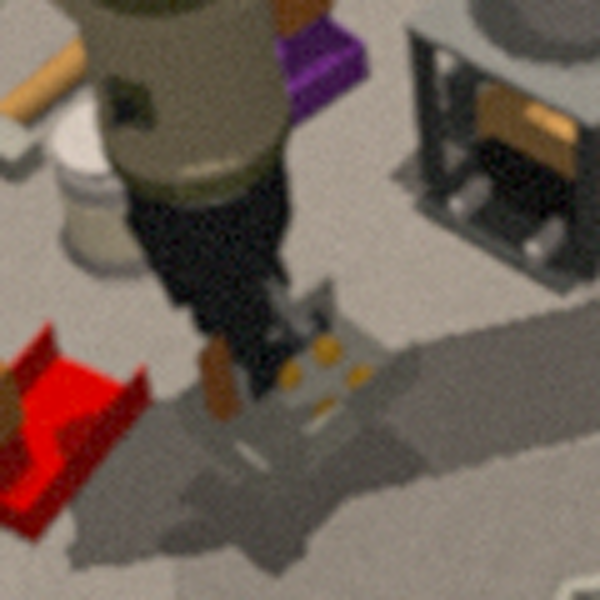

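The scoop hangs level with all four studs in it (side crop around (325,375)). Raising it further.

```bash
python3 -m handwheel '[[[0,0,-0.008,0,0,0,0.005],[0,0,-0.024,0,0,0,0.005],[0,0,-0.048,0,0,0,0.005],[0,0,-0.076,0,0,0,0.005],[0,0,-0.106,0,0,0,0.005],[0,0,-0.136,0,0,0,0.005],[0,0,-0.160,0,0,0,0.005],[0,0,-0.172,0,0,0,0.005]]]'
python3 - <<'E'
from h import *
print(pose()[0]);rel([.5465,.14,.29],lean(0,0.0),12,0.005)
E
```

```text
clock: 15.95
position: [0.5312, 0.3354, 0.2976]
ee_rot: [0.744, 0.669, 0.002, -0.001]
ft_force: [-0.6, 0.0, -1.7]
grip_width: 0.14
[0.53117063 0.33544185 0.29759767]
[-0.0161, 0.003, 0.0006, 0.0, -0.0003, -0.0089, 0.005]
[-0.0321, 0.006, 0.0011, 0.0, -0.0007, -0.0177, 0.005]
[-0.0482, 0.009, 0.0017, 0.0001, -0.001, -0.0266, 0.005]
[-0.0642, 0.012, 0.0023, 0.0001, -0.0013, -0.0354, 0.005]
[-0.0803, 0.015, 0.0028, 0.0001, -0.0017, -0.0443, 0.005]
[-0.0964, 0.018, 0.0034, 0.0001, -0.002, -0.0532, 0.005]
[-0.1124, 0.021, 0.004, 0.0002, -0.0023, -0.062, 0.005]
[-0.1285, 0.024, 0.0045, 0.0002, -0.0027, -0.0709, 0.005]
[-0.1446, 0.027, 0.0051, 0.0002, -0.003, -0.0798, 0.005]
[-0.1606, 0.03, 0.0057, 0.0002, -0.0033, -0.0886, 0.005]
[-0.1767, 0.033, 0.0063, 0.0003, -0.0037, -0.0975, 0.005]
[-0.1927, 0.036, 0.0068, 0.0003, -0.004, -0.1063, 0.005]
deg 6.096917304211883 mm 196.18927786054445
```

```bash
python3 -m handwheel '[[[-0.004,0.001,0,0,0,-0.002,0.005],[-0.014,0.003,0,0,0,-0.008,0.005],[-0.030,0.006,0.001,0,0,-0.017,0.005],[-0.048,0.009,0.002,0,0,-0.026,0.005],[-0.066,0.012,0.002,0,0,-0.036,0.005],[-0.083,0.016,0.003,0,0,-0.046,0.005],[-0.096,0.018,0.003,0,0,-0.053,0.005],[-0.104,0.020,0.004,0,0,-0.058,0.005]]]'
python3 - <<'E'
from h import *
print(pose()[0]);rel([.5465,.14,.29],lean(0,0.0),6,0.005)
s=manip.camera("side"); crop(s,130,125,330,275,4,"pics/s10.png")
E
```

```text
clock: 16.95
position: [0.54, 0.2281, 0.2909]
ee_rot: [0.724, 0.689, 0.0, -0.001]
ft_force: [-0.3, -0.6, -1.7]
grip_width: 0.143
[0.53999565 0.22810135 0.29088405]
[-0.0146, 0.0018, 0.0001, -0.0003, -0.0004, -0.0082, 0.005]
[-0.0292, 0.0036, 0.0002, -0.0005, -0.0008, -0.0165, 0.005]
[-0.0438, 0.0054, 0.0003, -0.0008, -0.0011, -0.0247, 0.005]
[-0.0584, 0.0072, 0.0004, -0.0011, -0.0015, -0.0329, 0.005]
[-0.0731, 0.009, 0.0006, -0.0013, -0.0019, -0.0411, 0.005]
[-0.0877, 0.0108, 0.0007, -0.0016, -0.0023, -0.0494, 0.005]
deg 2.8329085742522473 mm 88.34554998808089
```

View pics/s10.png

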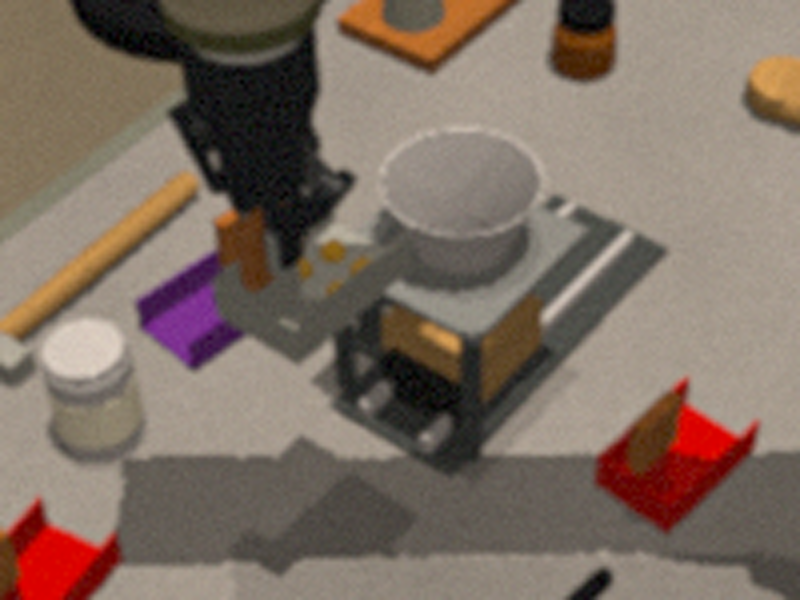

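The scoop is level with four studs, its nose (crop ~(405,240)) just short of the funnel rim. I'll check my lip model against that corner and go on.

```bash
python3 - <<'E'
from h import *
p,r=pose()
for q in [(-.088,.035,.051),(-.088,-.035,.051),(-.088,-.035,.021),(-.088,.035,.021)]:
    w=p+r.apply(q); u=proj("side",w)[0]; print(w,(u-[130,125])*4+1.5)
E
python3 -m handwheel '[[[-0.004,0,0,0,0,-0.003,0.005],[-0.014,0.002,0,0,0,-0.009,0.005],[-0.030,0.004,0,0,0,-0.018,0.005],[-0.048,0.006,0,0,0,-0.027,0.005],[-0.065,0.008,0.001,0,0,-0.037,0.005],[-0.077,0.010,0.001,0,0,-0.043,0.005],[-0.085,0.011,0.001,0,0,-0.048,0.005],[-0.088,0.011,0.001,0,0,-0.049,0.005]]]'
python3 - <<'E'
from h import *
print(pose()[0])
s=manip.camera("side"); crop(s,130,125,330,275,4,"pics/s11.png")
t=manip.camera("top"); crop(t,190,130,310,230,6,"pics/t11.png")
p,r=pose()
for q in [(-.088,.035,.051),(-.088,-.035,.051),(-.088,-.035,.021),(-.088,.035,.021)]:
    w=p+r.apply(q); print(w,(proj("side",w)[0]-[130,125])*4+1.5,(proj("top",w)[0]-[190,130])*6+2.5)
E
```

```text
[0.57085057 0.13778582 0.23956489] [334.15257785 217.70406244]
[0.50093797 0.14128099 0.23967382] [413.39940739 262.80495132]
[0.50098195 0.1412258  0.26967374] [412.06574399 229.39177463]
[0.57089455 0.13773063 0.26956481] [331.37141335 184.37454846]
clock: 18.0
position: [0.5466, 0.1408, 0.2899]
ee_rot: [0.707, 0.707, 0.001, -0.001]
ft_force: [-0.6, 0.2, -2.1]
grip_width: 0.142
[0.54664514 0.14078849 0.28985521]
[0.58151752 0.05329963 0.23854411] [398.4656366  146.87422413] [336.48249817 222.43450619]
[0.51151761 0.05325894 0.23864448] [478.79242173 185.23749664] [338.25163668 370.6326772 ]
[0.51156067 0.05317531 0.26864433] [478.75327395 152.04963136] [336.05483267 361.71414419]
[0.58156059 0.05321599 0.26854396] [396.99546739 113.82495744] [334.25478784 209.34353331]
```

View pics/s11.png

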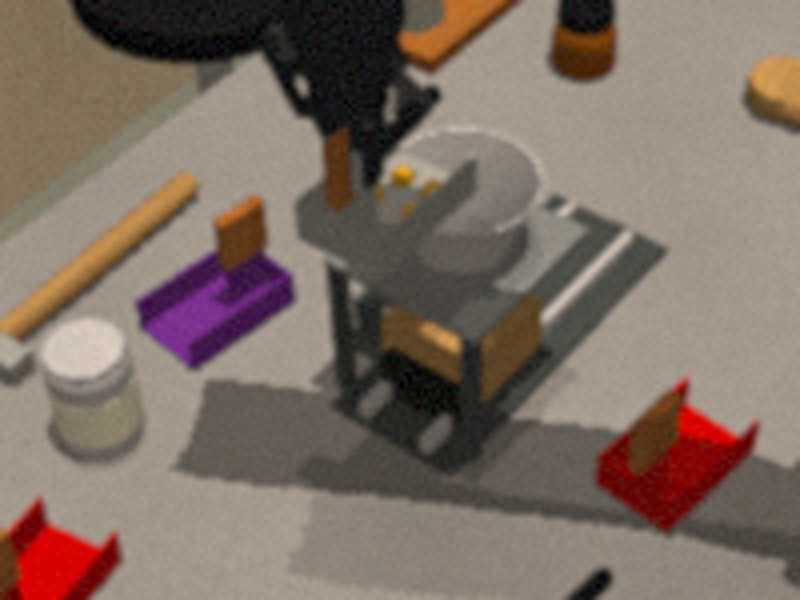

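View pics/t11.png

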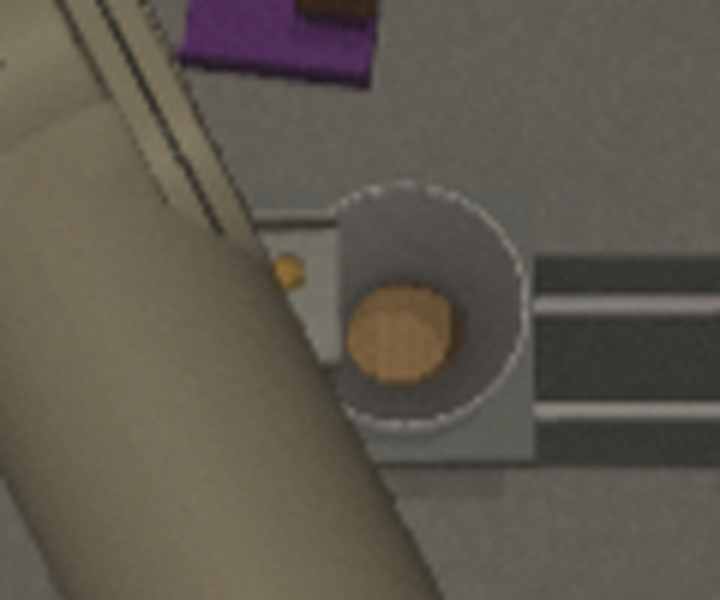

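Nose edge seen at top crop x≈340 (model says 337), inside the rim and centred. The box floor shows through the hole. Now I'll compute the tip about the lip.

Run:
```python
from h import *
q=np.array([-.088,0,.051]);p0,R0=pose()
for i in range(1,9):
    th=.42*i/8; lip=np.array([.5465,.0530,.2385-.0165*i/8]); Rt=lean(th)
    p=lip-Rt.apply(q); t=R0.inv().apply(p-p0); w=(R0.inv()*Rt).as_rotvec()
    print(np.round(np.r_[t,w],4).tolist())
```

```text
[-0.0029, -0.0, -0.0022, -0.0014, 0.0497, 0.0005]
[-0.006, -0.0, -0.0045, -0.0015, 0.1022, 0.0005]
[-0.0092, -0.0001, -0.0067, -0.0015, 0.1547, 0.0005]
[-0.0127, -0.0001, -0.0087, -0.0015, 0.2072, 0.0004]
[-0.0164, -0.0001, -0.0105, -0.0015, 0.2597, 0.0004]
[-0.0202, -0.0001, -0.0121, -0.0015, 0.3122, 0.0003]
[-0.0243, -0.0001, -0.0135, -0.0015, 0.3647, 0.0003]
[-0.0285, -0.0001, -0.0147, -0.0015, 0.4172, 0.0003]
```

```bash
python3 -m handwheel '[[[-0.003,0,-0.002,0,0.050,0,0.005],[-0.006,0,-0.0045,0,0.102,0,0.005],[-0.009,0,-0.0067,0,0.155,0,0.005],[-0.0127,0,-0.0087,0,0.207,0,0.005],[-0.0164,0,-0.0105,0,0.260,0,0.005],[-0.020,0,-0.012,0,0.312,0,0.005],[-0.024,0,-0.0135,0,0.365,0,0.005],[-0.0285,0,-0.0147,0,0.417,0,0.005]]]' 80
python3 - <<'E'
from h import *
q=np.array([-.088,0,.051]);p0,R0=pose();print(p0,p0+R0.apply(q))
for i in range(1,9):
    th=.42+.4*i/8; lip=np.array([.5465,.0530,.222]); Rt=lean(th)
    p=lip-Rt.apply(q); t=R0.inv().apply(p-p0); w=(R0.inv()*Rt).as_rotvec()
    print(np.round(np.r_[t,w],4).tolist())
s=manip.camera("side"); crop(s,130,105,330,255,4,"pics/s12.png")
E
```

```text
clock: 19.1
position: [0.5465, 0.113, 0.3046]
ee_rot: [0.691, 0.692, 0.147, -0.148]
ft_force: [-0.2, -0.6, -2.8]
grip_width: 0.143
[0.54650945 0.1130083  0.30462535] [0.54650236 0.05355092 0.22210372]
[-0.0031, -0.0, -0.0044, -0.0017, 0.0488, 0.0008]
[-0.006, -0.0, -0.0086, -0.0017, 0.0988, 0.0008]
[-0.0091, -0.0, -0.0126, -0.0017, 0.1488, 0.0007]
[-0.0124, -0.0, -0.0165, -0.0017, 0.1988, 0.0007]
[-0.0158, -0.0001, -0.0202, -0.0017, 0.2488, 0.0007]
[-0.0195, -0.0001, -0.0238, -0.0018, 0.2988, 0.0006]
[-0.0233, -0.0001, -0.0271, -0.0018, 0.3488, 0.0006]
[-0.0273, -0.0001, -0.0303, -0.0018, 0.3988, 0.0005]
```

View pics/s12.png

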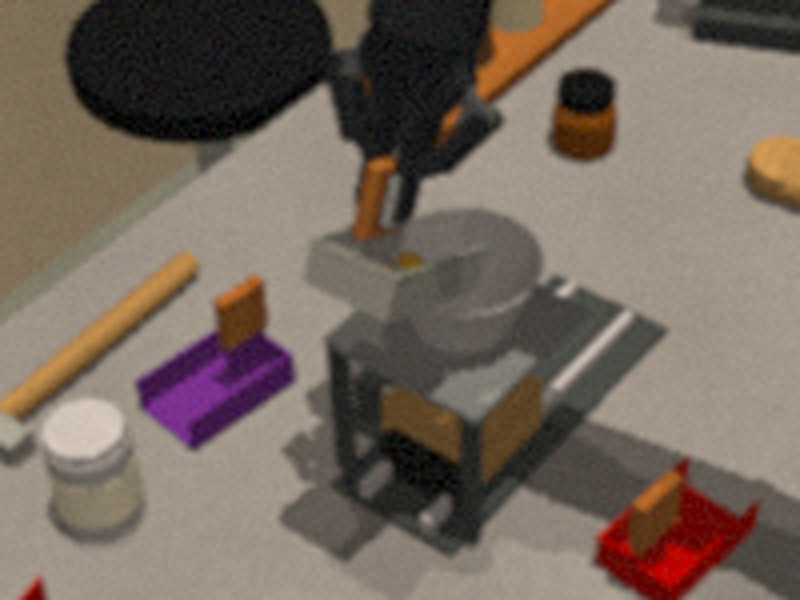

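The nose lies over the funnel's near part and the studs are still in. I'll tip on slowly.

```bash
python3 -m handwheel '[[[-0.003,0,-0.0044,0,0.049,0,0.005],[-0.006,0,-0.0086,0,0.099,0,0.005],[-0.009,0,-0.0126,0,0.149,0,0.005],[-0.0124,0,-0.0165,0,0.199,0,0.005],[-0.0158,0,-0.020,0,0.249,0,0.005],[-0.0195,0,-0.0238,0,0.299,0,0.005],[-0.0233,0,-0.027,0,0.349,0,0.005],[-0.0273,0,-0.030,0,0.399,0,0.005]]]'
python3 - <<'E'
from h import *
q=np.array([-.088,0,.051]);p0,R0=pose();print(p0,p0+R0.apply(q))
for i in range(1,5):
    th=.82+.3*i/4; lip=np.array([.5465,.0530,.222]); Rt=lean(th)
    p=lip-Rt.apply(q); t=R0.inv().apply(p-p0); w=(R0.inv()*Rt).as_rotvec()
    print(np.round(np.r_[t,w],4).tolist())
s=manip.camera("side"); crop(s,130,105,330,255,4,"pics/s13.png")
t=manip.camera("top"); crop(t,190,130,310,230,6,"pics/t13.png")
E
```

```text
clock: 20.15
position: [0.5466, 0.0755, 0.3208]
ee_rot: [0.648, 0.649, 0.282, -0.283]
ft_force: [-0.1, 0.1, -1.7]
grip_width: 0.144
[0.54663164 0.07545175 0.32082517] [0.54652472 0.05278975 0.22167164]
[-0.0036, -0.0001, -0.0064, -0.0017, 0.0741, -0.0003]
[-0.0082, -0.0002, -0.0126, -0.0017, 0.1491, -0.0003]
[-0.0132, -0.0002, -0.0184, -0.0017, 0.2241, -0.0004]
[-0.0186, -0.0002, -0.0237, -0.0017, 0.2991, -0.0005]
```

View pics/s13.png

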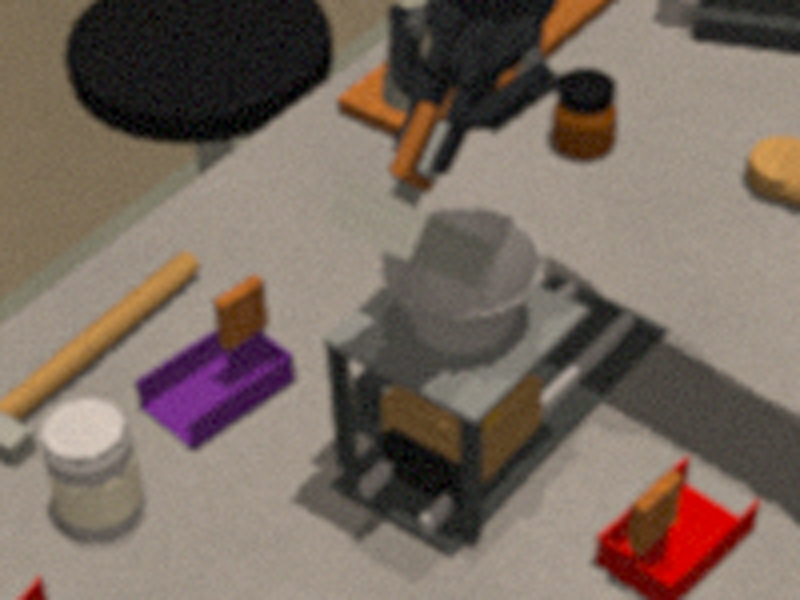

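View pics/t13.png

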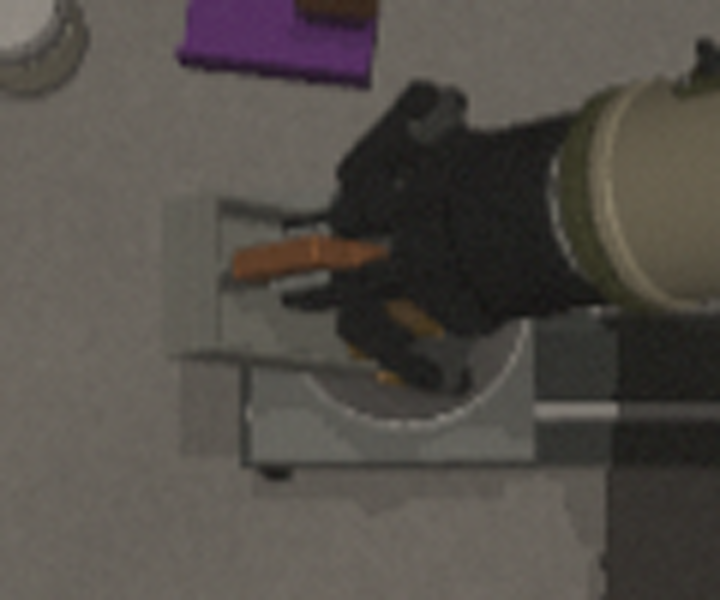

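At 47° the studs appear to be sliding out (gold at top crop (390,375)). I'll tip on to about 64° and hold to empty the scoop.

```bash
python3 -m handwheel '[[[-0.004,0,-0.006,0,0.074,0,0.005],[-0.008,0,-0.0126,0,0.149,0,0.005],[-0.013,0,-0.0184,0,0.224,0,0.005],[-0.0186,0,-0.0237,0,0.299,0,0.005],[-0.0186,0,-0.0237,0,0.299,0,0.005],[-0.0186,0,-0.0237,0,0.299,0,0.005],[-0.0186,0,-0.0237,0,0.299,0,0.005]]]'
python3 - <<'E'
from h import *
q=np.array([-.088,0,.051]);p0,R0=pose();print(p0,p0+R0.apply(q))
s=manip.camera("side"); crop(s,130,105,330,255,4,"pics/s14.png")
t=manip.camera("top"); crop(t,190,130,310,230,6,"pics/t14.png")
E
```

```text
clock: 21.12
position: [0.5467, 0.0463, 0.3241]
ee_rot: [0.599, 0.6, 0.374, -0.375]
ft_force: [-0.7, 0.8, -1.3]
grip_width: 0.142
[0.54666383 0.04633445 0.32406456] [0.54664096 0.05348471 0.22260584]
```

View pics/s14.png

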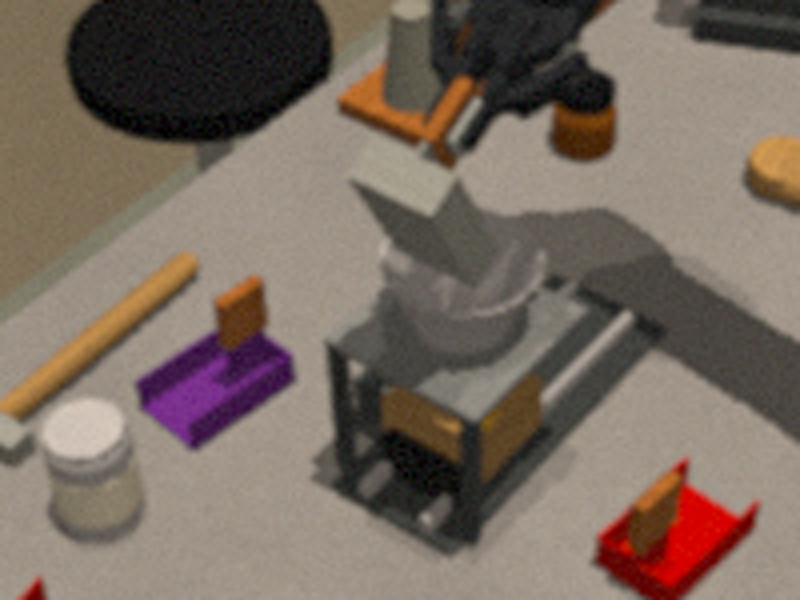

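View pics/t14.png

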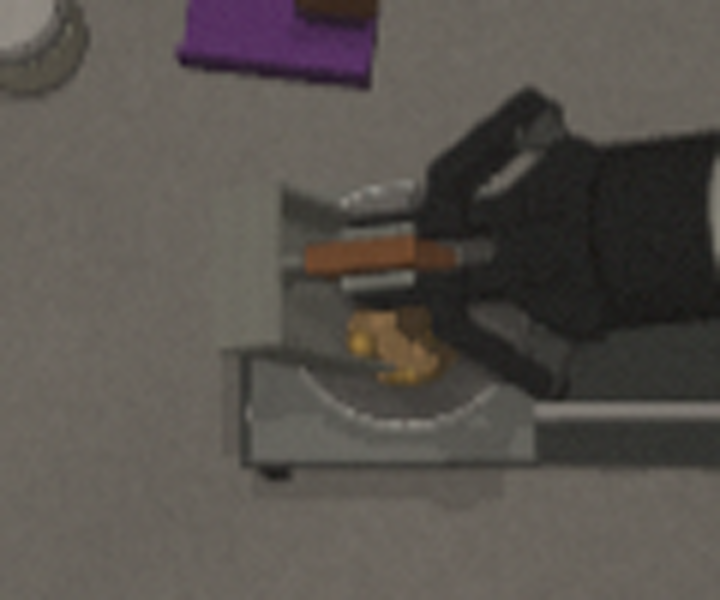

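Studs show inside the hole in the box (top crop (360,345), (390,375), (440,360)) and the scoop looks empty. I'll tip back level.

Run:
```python
from h import *
q=np.array([-.088,0,.051]);p0,R0=pose()
for i in range(1,9):
    f=i/8; th=1.12*(1-f); lip=np.array([.5465,.0535+.03*f,.2225+.03*f]); Rt=lean(th)
    p=lip-Rt.apply(q); t=R0.inv().apply(p-p0); w=(R0.inv()*Rt).as_rotvec()
    print(np.round(np.r_[t,w],3).tolist())
```

```text
[0.011, -0.0, 0.014, -0.002, -0.136, 0.0]
[0.021, -0.0, 0.03, -0.002, -0.276, 0.0]
[0.028, -0.0, 0.045, -0.001, -0.416, 0.001]
[0.034, -0.0, 0.061, -0.001, -0.556, 0.001]
[0.038, -0.0, 0.077, -0.001, -0.696, 0.001]
[0.039, 0.0, 0.093, -0.001, -0.836, 0.001]
[0.039, 0.0, 0.108, -0.001, -0.976, 0.001]
[0.037, 0.0, 0.122, -0.001, -1.116, 0.001]
```

```bash
python3 -m handwheel '[[[0.011,0,0.014,0,-0.136,0,0.005],[0.021,0,0.030,0,-0.276,0,0.005],[0.028,0,0.045,0,-0.416,0,0.005],[0.034,0,0.061,0,-0.556,0,0.005],[0.038,0,0.077,0,-0.696,0,0.005],[0.039,0,0.093,0,-0.836,0,0.005],[0.039,0,0.108,0,-0.976,0,0.005],[0.037,0,0.122,0,-1.116,0,0.005]]]'
python3 - <<'E'
from h import *
s=manip.camera("side"); crop(s,130,105,330,255,4,"pics/s15.png")
t=manip.camera("top"); crop(t,190,130,310,230,6,"pics/t15.png")
print(pose()[0]);rel([.532,.3355,.25],lean(0,-.11),8,0.005)
E
```

```text
clock: 22.22
position: [0.5466, 0.1722, 0.3043]
ee_rot: [0.707, 0.707, -0.0, 0.001]
ft_force: [-0.6, -0.6, -1.2]
grip_width: 0.139
[0.5442731  0.1776689  0.30326258]
[0.0197, -0.0013, 0.0067, -0.0002, -0.0, 0.0151, 0.005]
[0.0395, -0.0026, 0.0133, -0.0004, -0.0001, 0.0302, 0.005]
[0.0592, -0.0039, 0.02, -0.0006, -0.0001, 0.0453, 0.005]
[0.079, -0.0052, 0.0267, -0.0008, -0.0002, 0.0604, 0.005]
[0.0987, -0.0066, 0.0333, -0.001, -0.0002, 0.0755, 0.005]
[0.1184, -0.0079, 0.04, -0.0012, -0.0003, 0.0906, 0.005]
[0.1382, -0.0092, 0.0467, -0.0013, -0.0003, 0.1057, 0.005]
[0.1579, -0.0105, 0.0533, -0.0015, -0.0004, 0.1208, 0.005]
deg 6.920906595239011 mm 167.0275027371758
```

View pics/s15.png

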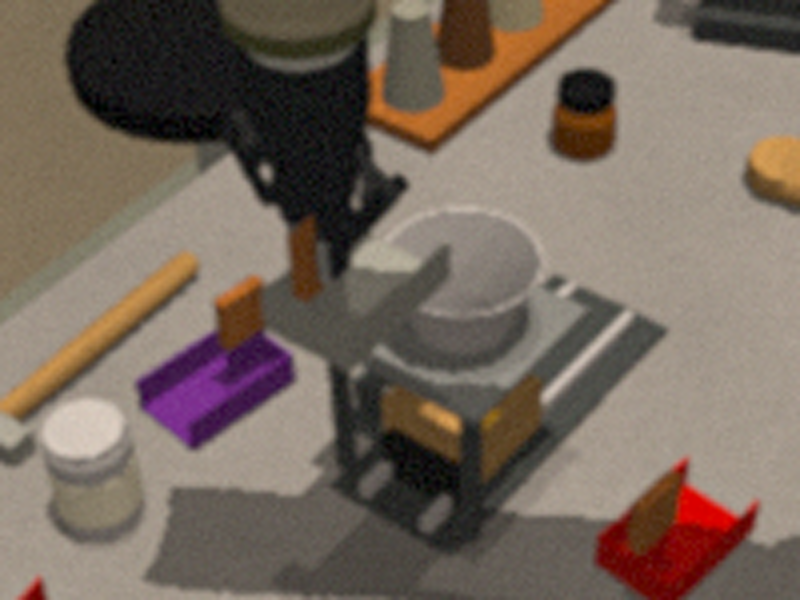

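View pics/t15.png

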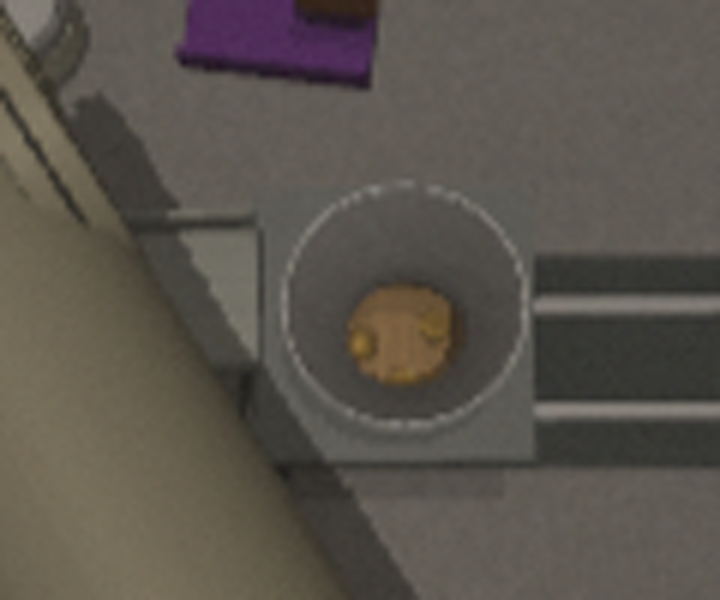

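Three studs are clearly visible in the hole (360,343), (400,378), (435,322), and the last blob may be two. There is also a gold spot by the box wall at side crop (490,415). Zooming in.

Run:
```python
from h import *
t=manip.camera("top"); crop(t,240,170,275,202,18,"pics/t16.png")
s=manip.camera("side"); crop(s,210,185,285,245,10,"pics/s16.png")
crop(s,185,145,255,200,10,"pics/s16b.png")
```

```text
(no output)
```

View pics/t16.png

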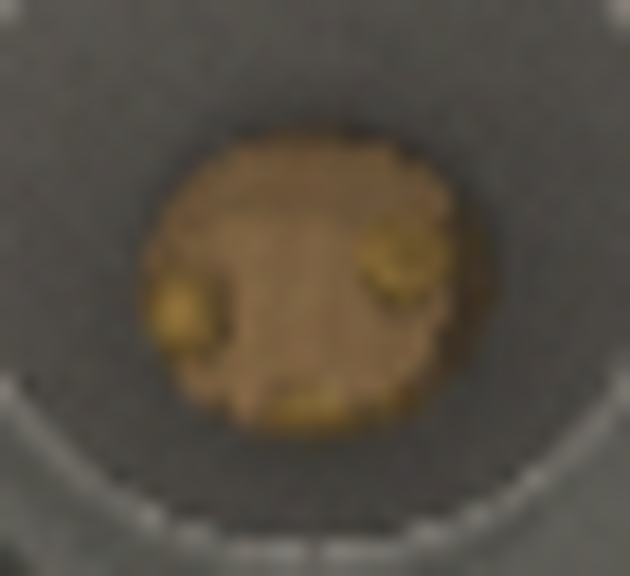

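View pics/s16.png

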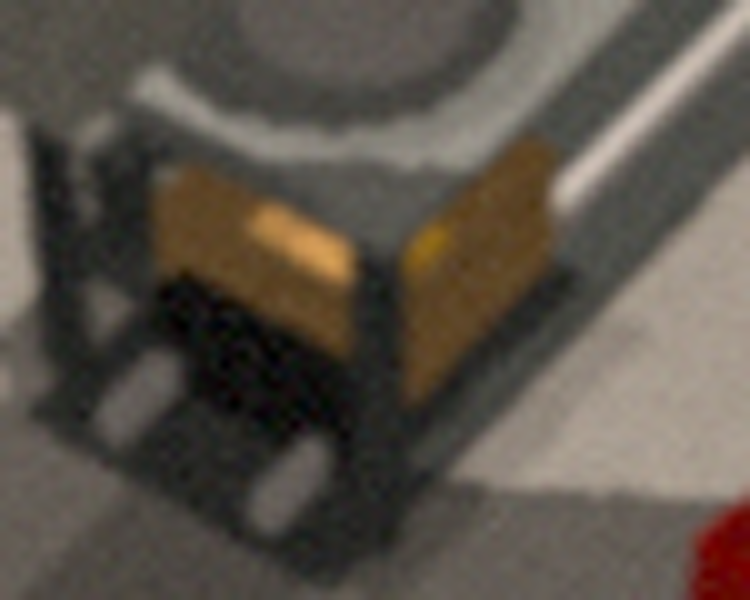

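View pics/s16b.png

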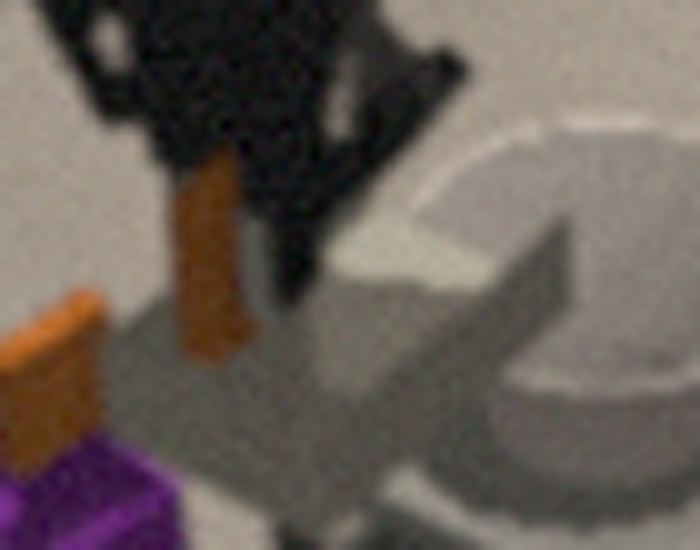

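Run:
```python
from h import *
np.set_printoptions(precision=4,suppress=True)
b=(210+430/10-.45,185+240/10-.45)
o,d=ray("side",*b)
for X in (.5015,.506,.51,.52): print("x",X,o+d*(X-o[0])/d[0])
for n,u in dict(A=(185,310),B=(405,260),C=(310,405),D=(400,400)).items():
    a=(240+u[0]/18-.47,170+u[1]/18-.47); print(n,onz("top",*a,.034),onz("top",*a,.07),tri(a,b))
for c in [(.5015,.0675),(.5015,-.0225),(.5915,.0675)]:
  for z in (.021,.071): print(c,z,(proj("side",(c[0],c[1],z))[0]-[210,185])*10+4.5)
```

```text
x 0.5015 [0.5015 0.051  0.0913]
x 0.506 [0.506  0.0446 0.083 ]
x 0.51 [0.51   0.0389 0.0756]
x 0.52 [0.52   0.0248 0.0572]
A [0.5543 0.0473 0.034 ] [0.549  0.0464 0.07  ] (array([0.5327, 0.0382, 0.0666]), np.float64(0.037063122098260654))
B [0.563  0.0064 0.034 ] [0.5574 0.0067 0.07  ] (array([0.5533, 0.0003, 0.0191]), np.float64(0.026567675854585127))
C [0.5362 0.0244 0.034 ] [0.5314 0.0242 0.07  ] (array([0.529 , 0.0217, 0.0504]), np.float64(0.011259802879457877))
D [0.5368 0.0078 0.034 ] [0.5321 0.008  0.07  ] (array([0.5352, 0.0068, 0.0327]), np.float64(0.004093272180455615))
(0.5015, 0.0675) 0.021 [398.0479 427.4211]
(0.5015, 0.0675) 0.071 [397.8218 318.8341]
(0.5015, -0.0225) 0.021 [561.6021 254.3452]
(0.5015, -0.0225) 0.071 [565.7372 145.4918]
(0.5915, 0.0675) 0.021 [168.5041 301.8082]
(0.5915, 0.0675) 0.071 [162.105  192.8988]
```

The near wall's top edge runs below that gold spot (y≈286 at crop x 430), so it is a stud inside the box seen over the wall. It triangulates with top-view stud D to (0.535, 0.007, 0.033) with a 4 mm gap, which is floor level. So four studs A–D are in the box. I'll carry the empty scoop back.

```bash
python3 -m handwheel '[[[0.012,-0.001,0,0,0,0.010,0.005],[0.032,-0.002,0.002,0,0,0.025,0.005],[0.056,-0.004,0.010,0,0,0.042,0.005],[0.082,-0.0055,0.020,0,0,0.062,0.005],[0.108,-0.007,0.031,0,0,0.082,0.005],[0.132,-0.009,0.042,0,0,0.100,0.005],[0.150,-0.010,0.050,0,0,0.114,0.005],[0.158,-0.0105,0.053,0,0,0.121,0.005]]]'
python3 - <<'E'
from h import *
print(pose()[0]);rel([.532,.3355,.075],lean(0,-.11),8,0.005)
E
```

```text
clock: 23.42
position: [0.5359, 0.3296, 0.2501]
ee_rot: [0.749, 0.663, -0.0, -0.002]
ft_force: [-0.6, 0.1, -1.7]
grip_width: 0.143
[0.5358575  0.32959521 0.25008238]
[0.0006, -0.0005, 0.0219, -0.0003, -0.0002, -0.0015, 0.005]
[0.0013, -0.001, 0.0438, -0.0006, -0.0005, -0.0029, 0.005]
[0.0019, -0.0015, 0.0657, -0.001, -0.0007, -0.0044, 0.005]
[0.0025, -0.002, 0.0876, -0.0013, -0.0009, -0.0059, 0.005]
[0.0032, -0.0026, 0.1094, -0.0016, -0.0012, -0.0074, 0.005]
[0.0038, -0.0031, 0.1313, -0.0019, -0.0014, -0.0088, 0.005]
[0.0044, -0.0036, 0.1532, -0.0022, -0.0017, -0.0103, 0.005]
[0.0051, -0.0041, 0.1751, -0.0025, -0.0019, -0.0118, 0.005]
deg 0.6992497096221179 mm 175.224391702465
```

```bash
python3 -m handwheel '[[[0.001,0,0.020,0,0,0,0.005],[0.001,-0.001,0.045,0,0,-0.003,0.005],[0.002,-0.0015,0.072,0,0,-0.004,0.005],[0.003,-0.002,0.100,0,0,-0.006,0.005],[0.004,-0.003,0.125,0,0,-0.008,0.005],[0.005,-0.004,0.147,0,0,-0.010,0.005],[0.005,-0.004,0.162,0,0,-0.012,0.005],[0.005,-0.004,0.170,0,0,-0.012,0.005]]]'
python3 - <<'E'
from h import *
print(pose()[0]);rel([.532,.3355,.056],lean(0,-.11),1,0.005)
s=manip.camera("side"); crop(s,130,205,230,305,6,"pics/s17.png")
E
```

```text
clock: 24.42
position: [0.5324, 0.3346, 0.0796]
ee_rot: [0.745, 0.668, -0.0, -0.001]
ft_force: [-0.0, -0.4, -1.1]
grip_width: 0.142
[0.53237068 0.33463783 0.0796353 ]
[0.0008, -0.0004, 0.0236, -0.002, -0.0012, 0.0011, 0.005]
deg 0.1478575620448923 mm 23.653922474979137
```

View pics/s17.png

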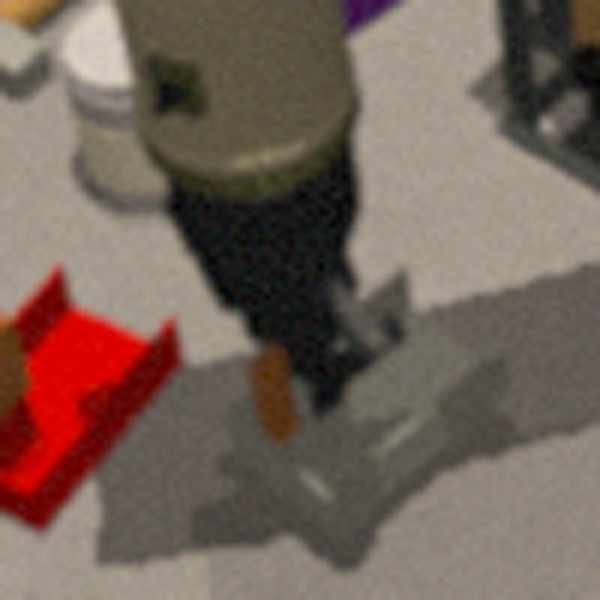

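The scoop is level and empty. Lowering to the bench.

```bash
python3 -m handwheel '[[[0,0,0.006,0,0,0,0.005],[0,0,0.012,0,0,0,0.005],[0,0,0.017,0,0,0,0.005],[0,0,0.020,0,0,0,0.005],[0,0,0.0225,0,0,0,0.005],[0,0,0.024,0,0,0,0.005],[0,0,0.024,0,0,0,0.005]]]'
```

```text
clock: 25.35
position: [0.5323, 0.335, 0.0565]
ee_rot: [0.744, 0.668, 0.0, -0.001]
ft_force: [0.2, -0.5, -0.9]
grip_width: 0.141
```

```bash
python3 -m handwheel '[[[0,0,0.001,0,0,0,0.005],[0,0,0.002,0,0,0,0.005],[0,0,0.002,0,0,0,0.005]]]'
```

```text
clock: 25.72
position: [0.5323, 0.335, 0.0544]
ee_rot: [0.744, 0.668, -0.0, -0.001]
ft_force: [-0.1, -0.8, -1.3]
grip_width: 0.139
```

```bash
python3 -m handwheel '[[[0,0,0.0007,0,0,0,0.005],[0,0,0.0014,0,0,0,0.005],[0,0,0.0014,0,0,0,0.005]]]'
```

```text
clock: 26.1
position: [0.5324, 0.3352, 0.0541]
ee_rot: [0.744, 0.668, 0.0, -0.001]
ft_force: [-4.1, -2.9, 8.4]
grip_width: 0.141
```

Touchdown (8.4 N up, TCP height as at the grasp). Releasing.

```bash
python3 -m handwheel '[[[0,0,-0.0008,0,0,0,0.005],[0,0,-0.0008,0,0,0,0.012],[0,0,-0.0008,0,0,0,0.02],[0,0,-0.0008,0,0,0,0.035],[0,0,-0.0008,0,0,0,0.05],[0,0,-0.0008,0,0,0,0.05]]]'
python3 -m handwheel '[[[0,0,-0.01,0,0,0,0.05],[0,0,-0.03,0,0,0,0.05],[0,0,-0.06,0,0,0,0.05],[0,0,-0.10,0,0,0,0.05],[0,0,-0.15,0,0,0,0.05],[0,0,-0.20,0,0,0,0.05]]]'
python3 - <<'E'
from h import *
s=manip.camera("side"); crop(s,130,155,300,305,4.7,"pics/s18.png")
print(pose()[0],manip.get_obs()['joint_pos'])
E
```

```text
clock: 26.85
position: [0.5323, 0.3351, 0.0538]
ee_rot: [0.744, 0.668, 0.0, -0.001]
ft_force: [0.3, -0.2, -0.1]
grip_width: 0.587
clock: 27.6
position: [0.5323, 0.3348, 0.2573]
ee_rot: [0.744, 0.668, 0.001, -0.001]
ft_force: [0.0, 0.5, -0.8]
grip_width: 0.586
[0.53374656 0.33656461 0.26459941] [-0.04425294  0.434948   -0.81223128  1.36914541  0.31295546  1.45817498
 -0.94898029]
```

View pics/s18.png

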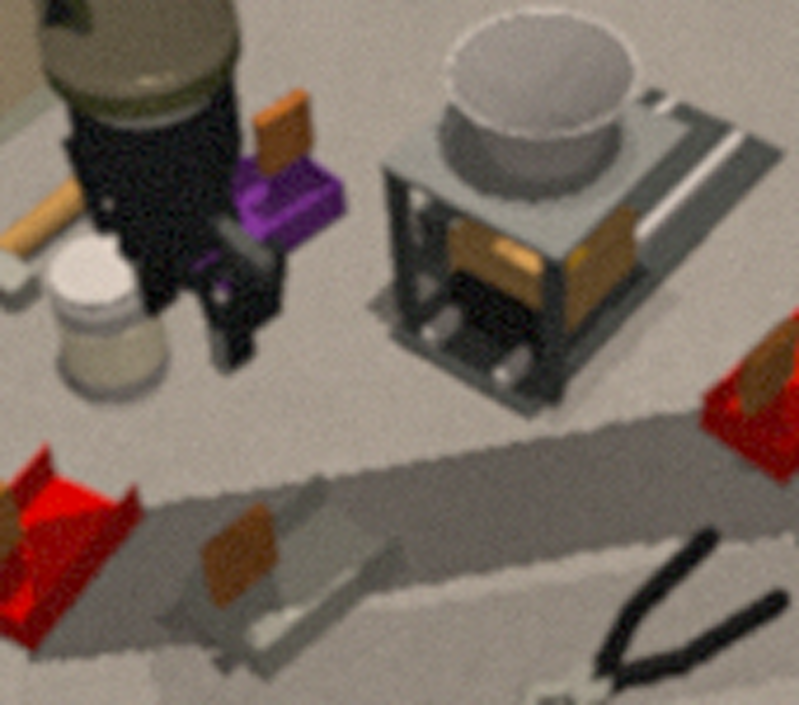

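The scoop stands upright and empty at its old place, gripper clear above it. Last check from the top: box, studs and bystanders.

```bash
python3 -m handwheel '[[[0.02,0,-0.02,0,0,0,0.05],[0.02,0,-0.04,0,0,0,0.05],[0.02,0,-0.04,0,0,0,0.05],[0.02,0,-0.04,0,0,0,0.05]]]'
python3 - <<'E'
from h import *
t=manip.camera("top"); cv2.imwrite("pics/t19.png",t); crop(t,240,170,275,202,18,"pics/t19c.png")
cv2.imwrite("pics/s19.png",manip.camera("side"))
d=cv2.absdiff(cv2.imread("pics/side0.png"),cv2.imread("pics/s19.png")).max(2)
print(manip.get_obs()['joint_velocities'].round(4),manip.get_obs()['clock'])
E
```

```text
clock: 28.15
position: [0.5347, 0.3542, 0.2937]
ee_rot: [0.744, 0.668, -0.0, -0.001]
ft_force: [0.4, -0.1, -0.3]
grip_width: 0.588
[-0.0001  0.0034  0.0007 -0.0018  0.0001  0.0022 -0.0005] 28.25
```

View pics/t19.png

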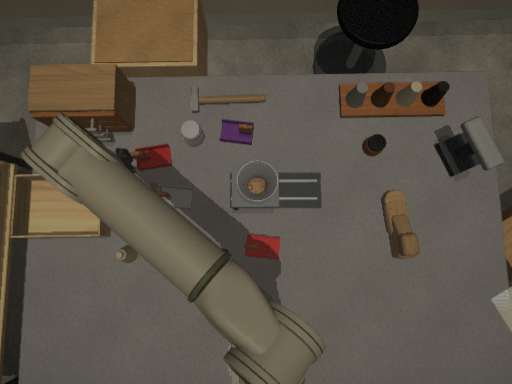

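View pics/t19c.png

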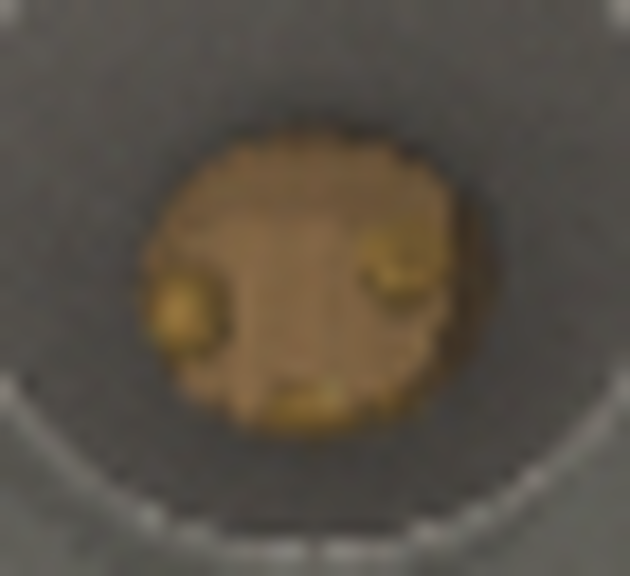

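View pics/s19.png

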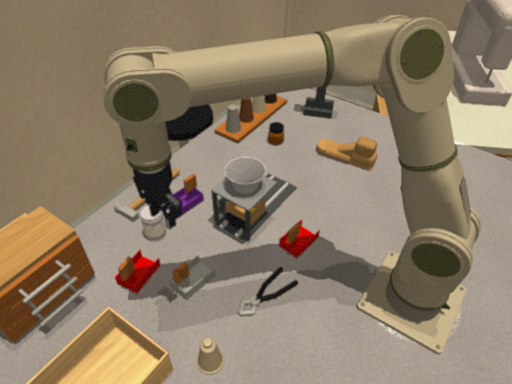

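Studs rest at the same pixels as before: (185,310), (405,260), (310,405), (400,400). The box floor is centred in the hole, the bystanders are unmoved, and the scoop stands at side (190,277).

```bash
python3 -c "
from workcell import manip
print(manip.hand_in())"
```

```text
the job is handed in; nothing more can be done
None
```

I pushed the box home, tipped the studs through the funnel into it, and set the empty scoop back upright at its old place. I handed in at about 28 s of the 69 s allowed; the hand-in reports no verdict.

- **Box:** it was pushed slowly with a 43° lean. The wrist read up to about 10 N at the catch. The box stopped moving and the force rose to 8 N, so it is against the stop. In the last picture its floor is still centred under the funnel hole.
- **Studs:** all four are in the box as far as the cameras show. Two are plainly visible through the funnel and two only partly, at the edge of the hole. One of those partly hidden ones matches the side view to within 4 mm, at floor height. They had not moved between the two last pictures.
- **Scoop:** it stands empty, released and upright at its old place. It touched down at the same tool height as at the grasp, and the gripper is well clear.
- **Other things:** the bystanders and look-alikes look unmoved by eye. I did not measure their positions.

None of my checks failed. The two cameras disagreed by 3–10 mm on positions I read off by hand.

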